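# Load a printing die into the UV curing box through its light flap

## Task

Set the printing die, relief side up and lengthwise, on the bed of the UV curing box, then use the loose white plastic strip as a push stick to push it in through the hinged light flap and press it home on the sprung stop inside. You cannot see the stop and it is left wherever the last job needed it, so go by feel: slide the die in slowly until you feel the stop push back firmly, hold a moment, and do not ram it. Then draw the strip out so that the flap falls shut, lay the strip flat on the bench, and leave the other things alone.

Things in the scene. Friction and masses are not known exactly. Their poses are not given: they have to be found in the camera images.
- die_center (a point): Centre of the printing die, 12 mm above its underside: an aluminium block 76 mm long (its x) by 48 mm wide (its y) by 24 mm high (z up), about 0.22 kg, with a thin dark relief plate on top. Either end may go in first. Take it by its two long sides.
- strip_center (a point): Centre of the loose white plastic strip, 4.5 mm above its underside: 170 mm long (its y), 16 mm wide (its x), 9 mm high, straight, both ends alike, 30 g. Taken close to one end it reaches far into the box.
- curing_box: Low grey UV curing box fixed to the bench. Origin on the bench surface under the flap, mid-opening; its x axis points the way the work goes in, z up. In front (x -152 to 0 mm, 136 mm wide) lies an open flat bed, its top 14 mm above the bench. The case (x -5 to 202 mm, 132 mm wide) is 83 mm high over the bench, with a knob 11 mm higher on its roof. The lane runs along its x axis.
- bed_mouth (a point): Point on the bed top at the mouth of the lane, 64 mm before the opening, axes as the box. Two steel rails, 10 mm high above the bed, flare in from a mouth 68 mm wide here to a straight lane 52 mm wide, which begins 42 mm before the opening and runs on to the inside. The die slides on the bed with 1 to 2 N.
- opening (a point): Point on the bed top in the middle of the opening, axes as the box. The opening is 52 mm wide and 40 mm high. Inside, out of sight, a sprung stop stands across the lane at a setting that differs each time: its face is 118 to 156 mm past this point. The pad gives 1 mm per 2.5 N. The die is home once held on it for a moment with 5 to 10 N; above 15 N harms the die.
- flap (a joint): Angle of the steel flap (nylon-edged) in the opening (rad): 0 hanging shut; grows to 1.45 as it swings inward and up. Hinged along its top edge 40 mm above the bed, 38 mm long, swings inward only; about 1 N opens it, a light spring shuts it. Once the die's trailing end is about 34 mm past the opening the flap drops onto the strip behind it, and shuts when the strip is drawn out.
- solvent_bottle: Flat clear bottle with a black cap, 31 x 57 x 138 mm, standing; a bystander. Origin under its centre.
- cork_block: Cork sanding block 60 x 100 x 34 mm; a bystander. Origin under its centre.
- pin_tin: Round lidded tin, 60 mm across, 32 mm high; a bystander. Origin under its centre.
- snips: Small side cutters, 46 x 125 x 12 mm, lying; a bystander. Origin under the centre.
Things that resemble listed ones, but are neither listed nor needed, are in the scene too. Leave any purple look-alike of the part that bears strip_center alone. Leave any turquoise look-alike of the part that bears die_center alone.

How it is judged:
By the outcome, as a careful person would: the job done as asked, in the order asked, and still so for the second after the job is handed in, with the robot touching nothing.
It also fails if it takes over 67 s, if anything falls off the work surface, if the arm or the gripper's body presses on something with over 40 N, if the wrist force passes 120 N, or if a joint passes its speed limit or range.

## Robot

A 6-joint arm with a two-finger parallel gripper is mounted at the origin on the work surface; the furniture and walls round the work are solid. World frame = base frame: x ahead of the robot, y to its left, z up, the work surface at z = 0. Lengths are in m, angles in rad, forces in N, time in s.
With the tool pointing down it reaches from about 0.35 to 0.975 m from the base axis. Payload 4.9 kg.
Tool frame: the origin (TCP) lies at the very end of the fingers, on their centre line; the grasp point (between the pads) lies grasp_offset behind it (grasp_offset is the distance from the TCP to the grasp point, in m); z points along the fingers, y is the direction in which the jaws open and shut (so a half turn about z gives the same grasp; the last joint's range is limited). The gripper opens to 85 mm and grips with 20 to 120 N. Pads are 22 mm wide; open, the fingers measure 114 mm over their backs; the gripper's body (76 mm by 85 mm) begins 54 mm behind the grasp point. The pads swing forward as they close: fully open they stand 13 mm farther back than shut.
Start: joints at [1.194, 0.053, 1.613, -0, 1.476, -0.119], TCP at [0.159, 0.604, 0.231] pointing down, gripper open.
Joint ranges: [-3.01, 3.01], [-1.01, 2.22], [0.06, 2.58], [-1.02, 4.17], [0.09, 2.62], [-3.14, 3.14]. Speed limits (rad/s): [2.57, 2.57, 3.14, 3.14, 3.14, 3.14].

## Interface

Orientations are given as a 3x3 rotation matrix whose columns are the frame's x, y, z axes.
In Python, from cell import sense, capture, job_done, boxes_of, regions_of, place_of, grasp_offset gives the robot as it stands.
- The arm moves only by the tool send_rows, never from a script. Its argument "rows" is a list of rows, each a list of 7 numbers: the shift along the tool's x, y, z in m, then the turn, a rotation vector about the tool's x, y, z in degrees, then the closure, from 0 (fully open) to 1 (shut). A call has 1 to 8 rows; each row shifts and turns the commanded pose from where the row before left it, along the tool's axes as they then stand; what a row does not reach is not made up. A row lasts 1/12 s, in which the tool goes at most 41.7 mm and 7.16 degrees, less where a joint would pass 70% of its speed; a pose out of reach is approached as far as the arm can. A call with a gripper value outside its range is refused whole. The fingers move at their own pace and stop on an object; "squeeze" is the grip in N (left out, the last holds). Time passes only in rows, so rows that do not move let the fingers close. It gives the time, the measured TCP pose, the force and the opening at its end, in the units of the state.
- sense(): the state, without advancing time (a new reading comes with each control period).
- capture(name): name is "scene" or "top"; returns a dict with "image" (420x560x3 uint8, red, green, blue), "mtx" (3x3 intrinsics, pixels), "R" (3x3) and "t" (3): a world point X has camera coordinates R X + t. Camera axes: x right, y down, z forward; pixel columns grow to the right and rows downward; lengths in m; the calibration is good to about 2 mm. A picture is of the moment at which its call begins. There is no depth.
- job_done(): hands the job in, once; it reports no verdict.
Trained networks look in a picture, given as the dict that the camera call returned (one of the last four; its "shot" number tells which), for a name from the list of things; names that differ only in an ending like _2 or _b are one class to them, and where a whole thing is asked for, a point or a joint stands for the part that bears it (a point fixed in the world has none). Each returns a list of dicts, best first, with "score" (0 to 1); they miss things now and then, are a little off and sometimes report something else, mostly with a low value. They report only what shows in the picture. A call takes as long as a camera call. They do not tell look-alikes from the thing itself.
- boxes_of(thing, picture): "rect" ([left, top, width, height] in pixels, round what is visible of it).
- regions_of(thing, picture): "region" (420x560 bool, what is visible of it) and "rect" ([left, top, width, height] in pixels, round what is visible of it).
- place_of(thing, picture): "position" ([column, row] in pixels: a listed point, or the origin of a listed thing).
The state is a dict: "time_s": time; "joints": joint angles; "qd": joint speeds; "effort": joint torques, N m; "tcp_pos": TCP position; "orientation": TCP orientation; "force": force on the tool from outside, world axes, zero at the start; "torque": the same for the moment, N m; "grip_width": finger opening in m.
Only numpy, scipy, OpenCV 4.12 (cv2) and the standard library are available. Lean on these libraries where they do the work, as an engineer would, in place of code of your own. Each camera call takes 0.05 s, during which the arm holds its last target.

## Working session

There is one attempt and no reset: what is moved stays moved. The work goes in short steps, Python scripts to look and compute and a tool call to move; the robot and the scene stay as the last step left them, time stands still between calls to the robot, and variables do not carry over. Pictures are saved under pics/ and viewed, and the job is handed in when it is done.

Besides the shell and the picture viewer there is one more tool, called as a command line: name --pt "numbers of a row" for each row, then --argument value for the rest. send_rows: Moves the arm, as the interface text tells. Its arguments: {"type":"object","properties":{"rows":{"type":"array"},"squeeze":{"type":"number"}},"required":["rows"]}

```bash
ls; mkdir -p pics
python3 - <<'E'
from cell import *
import cv2
s=sense(); print(s['time_s'],s['tcp_pos'],s['orientation'],s['force'],s['grip_width'],grasp_offset)
for n in ['scene','top']:
    p=capture(n); cv2.imwrite(f'pics/{n}0.png',p['image'][:,:,::-1]); print(n,p['shot'],p['mtx'].tolist(),p['R'].tolist(),p['t'].tolist())
    for th in ['die_center','strip_center','curing_box','bed_mouth','opening','solvent_bottle','cork_block','pin_tin','snips']:
        print(th,[(round(d['score'],2),[round(float(x)) for x in d['position']]) for d in place_of(th,p)][:4], [(round(d['score'],2),[round(float(x)) for x in d['rect']]) for d in boxes_of(th,p)][:3] if th not in('bed_mouth','opening') else '')
E
```

```text
pics
0.0 [0.1591015  0.60375588 0.23005054] [[-9.66949040e-01  2.54968537e-01 -7.73665761e-04]
 [ 2.54969582e-01  9.66947154e-01 -1.92731950e-03]
 [ 2.56688073e-04 -2.06088097e-03 -9.99997843e-01]] [ 0.04523057  0.50512533 -0.13987064] 0.08543723790887615 0.0187
scene 1 [[430.37421733573956, 0.0, 273.1434718277764], [0.0, 430.37421733573956, 208.22442912154483], [0.0, 0.0, 1.0]] [[0.8502955406764625, -0.5262701159160993, -0.006103982255709304], [-0.3785305105470358, -0.6034522208541844, -0.7018262389873673], [0.36566671449657945, 0.5990702648603152, -0.7123220280669893]] [-0.4327135784719978, 0.22996972451002595, 1.2454344269203537]
die_center [(0.79, [272, 303])] [(0.8, [297, 265, 32, 30]), (0.57, [256, 292, 33, 25])]
strip_center [(0.83, [253, 257]), (0.7, [350, 256])] [(0.61, [244, 236, 20, 43]), (0.56, [331, 237, 46, 42])]
curing_box [(0.72, [279, 194])] [(0.89, [244, 142, 75, 88])]
bed_mouth [(0.85, [290, 206])] 
opening [(0.81, [282, 196])] 
solvent_bottle [(0.52, [246, 141])] [(0.6, [238, 113, 16, 30])]
cork_block [(0.95, [215, 200])] [(0.9, [200, 186, 32, 33]), (0.31, [240, 1
[... 513 characters left out ...]
.83, [354, 229]), (0.57, [279, 204]), (0.3, [353, 196])] [(0.69, [344, 252, 23, 20]), (0.51, [345, 221, 18, 18])]
strip_center [(0.76, [301, 248]), (0.61, [353, 195])] [(0.62, [335, 194, 35, 3]), (0.54, [290, 234, 34, 34]), (0.17, [342, 221, 17, 19])]
curing_box [(0.58, [266, 201])] [(0.59, [208, 172, 97, 51]), (0.5, [387, 175, 14, 22])]
bed_mouth [(0.83, [279, 204])] 
opening [(0.57, [264, 199]), (0.53, [280, 201])] 
solvent_bottle [(0.69, [265, 201]), (0.67, [178, 182])] [(0.67, [166, 164, 19, 18])]
cork_block [(0.95, [235, 248]), (0.19, [350, 196])] [(0.76, [222, 238, 29, 19])]
pin_tin [(0.59, [395, 185])] [(0.76, [387, 178, 14, 16])]
snips [(0.7, [401, 219])] [(0.56, [388, 206, 31, 21])]
```

Run:
```python
import cv2
a=cv2.imread('pics/scene0.png')[90:370,170:450]; cv2.imwrite('pics/s0c.png',cv2.resize(a,(600,600),interpolation=cv2.INTER_CUBIC))
a=cv2.imread('pics/top0.png')[150:290,150:430]; cv2.imwrite('pics/t0c.png',cv2.resize(a,(800,400),interpolation=cv2.INTER_CUBIC))
```

```text
(no output)
```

View pics/scene0.png

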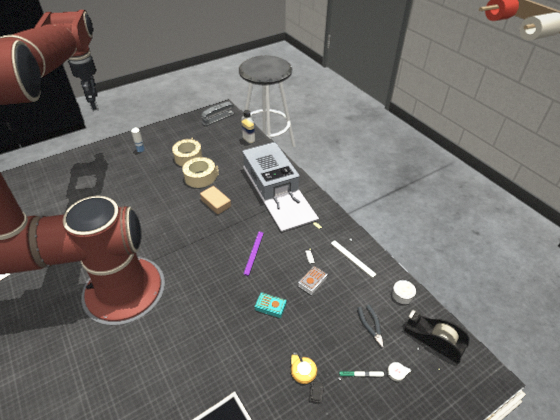

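```bash
sleep 1
```

```text
(no output)
```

View pics/top0.png

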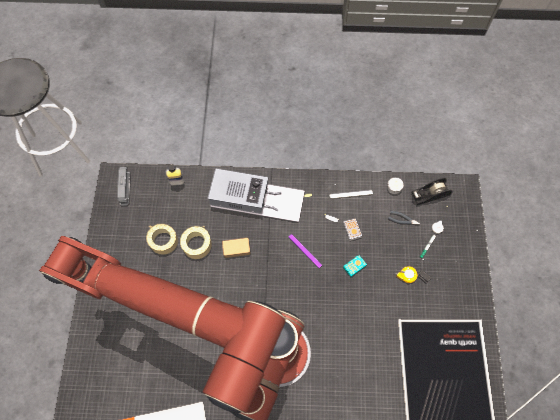

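View pics/s0c.png

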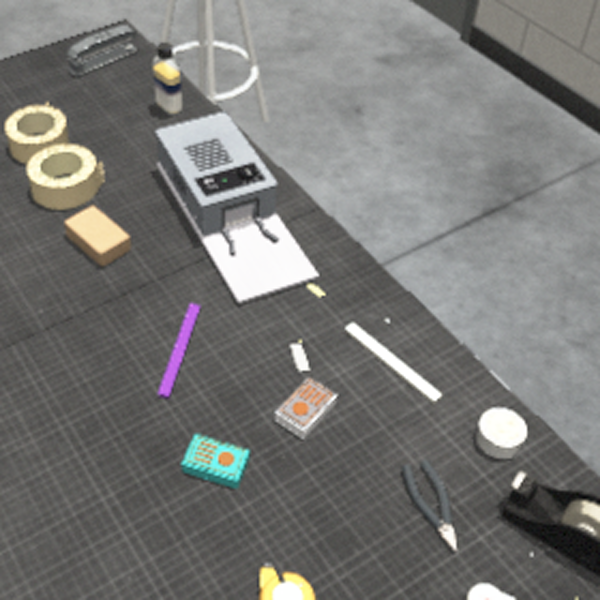

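View pics/t0c.png

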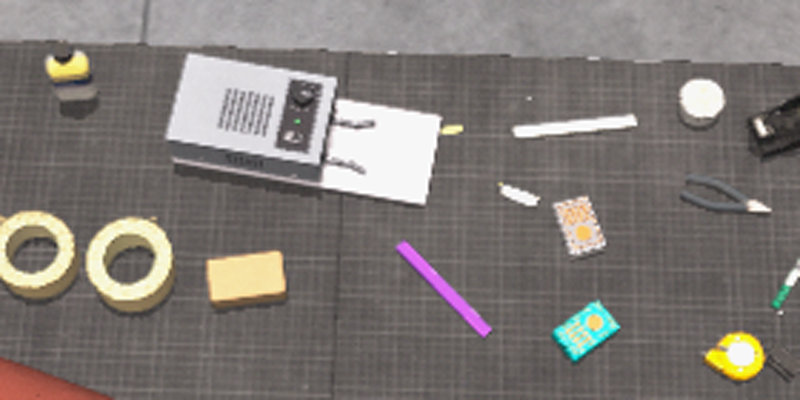

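Die candidates: the grey aluminium one with the dark and orange relief at scene (313,280) / top (353,229), and a turquoise look-alike at (271,304) / (355,265). Strip candidates: white at (353,258) / (351,194), and a purple look-alike at (254,253) / (305,251). I choose the grey die and the white strip. Next I fit their poses to the masks.

```bash
cat > h.py <<'E'
import numpy as np, cv2
from scipy.optimize import minimize
def proj(p,X):
    c=np.asarray(X)@p['R'].T+p['t']; u=c@p['mtx'].T; return u[:,:2]/u[:,2:]
def ray(p,px,z):
    d=p['R'].T@np.linalg.solve(p['mtx'],[px[0],px[1],1]); o=-p['R'].T@p['t']
    return o+d*(z-o[2])/d[2]
def box(x0,x1,y0,y1,z0,z1):
    return np.array([[x,y,z] for x in(x0,x1) for y in(y0,y1) for z in(z0,z1)],float)
def place(pts,q):
    c,s=np.cos(q[2]),np.sin(q[2]); 
    return np.c_[pts[:,0]*c-pts[:,1]*s+q[0],pts[:,0]*s+pts[:,1]*c+q[1],pts[:,2]]
S=8
def rend(p,parts,q,win):
    l,t,w,h=win; m=np.zeros((h*S,w*S),np.uint8)
    for b in parts:
        hl=cv2.convexHull(((proj(p,place(b,q))+0.5-[l,t])*S).astype(np.float32))[:,0]
        cv2.fillConvexPoly(m,np.round(hl*16-8).astype(np.int32),255,shift=4)
    return cv2.resize(m,(w,h),interpolation=cv2.INTER_AREA)/255.
def fit(views,parts,q0,steps=(.01,.01,.1)):
    def cost(q): return sum(np.abs(rend(p,parts,q,w)-m).sum() for p,m,w in views)
    sim=np.array([q0]+[np.array(q0)+np.eye(3)[i]*steps[i] for i in range(3)])
    r=minimize(cost,q0,method='Nelder-Mead',options=dict(initial_simplex=sim,xatol=1e-4,fatol=.01,maxiter=300))
    return r.x,r.fun,[m.sum() for _,m,_ in views]
DIE=[box(-.038,.038,-.024,.024,0,.024)]
STRIP=[box(-.008,.008,-.085,.085,0,.009)]
BOX=[box(-.152,0,-.068,.068,0,.014),box(-.005,.202,-.066,.066,0,.083)]
BED=[BOX[0]]
def win(r,m=6): return [int(r[0])-m,int(r[1])-m,int(r[2])+2*m,int(r[3])+2*m]
E
cat > est.py <<'E'
from h import *
from cell import *
P={n:capture(n) for n in('scene','top')}
np.save('/tmp/P.npy',P,allow_pickle=True)
exp={'die_center':((313,280),(353,229),DIE,.012),'strip_center':((353,258),(351,194),STRIP,.0045),'curing_box':((280,185),(255,195),BOX,0.04)}
for th,(a,b,parts,z) in exp.items():
    V={}
    for n,c in(('scene',a),('top',b)):
        best=None
        for d in regions_of(th,P[n]):
            m=d['region']
            ys,xs=np.nonzero(m); 
            dd=np.hypot(xs.mean()-c[0],ys.mean()-c[1])
            print(th,n,round(d['score'],2),d['rect'],m.sum(),round(dd,1))
            if dd<12 and best is None: best=d
        if best is not None:
            w=win(best['rect']); V[n]=(P[n],best['region'][w[1]:w[1]+w[3],w[0]:w[0]+w[2]].astype(float),w)
    X=ray(P['top'],b,z)
    for k,vs in (('both',list(V.values())),('scene',[V[n] for n in V if n=='scene']),('top',[V[n] for n in V if n=='top'])):
        if not vs: continue
        R=[fit(vs,parts,[X[0],X[1],y]) for y in np.arange(0,2*np.pi if th=='curing_box' else np.pi,np.pi/4)]
        r=min(R,key=lambda r:r[1]); print(th,k,np.round(r[0],4),round(np.degrees(r[0][2]),1),'cost',round(r[1],1),r[2])
E
python3 est.py
```

```text
die_center scene 0.85 [298.0, 265.0, 27.8, 31.1] 451 0.4
die_center scene 0.64 [255.5, 291.4, 34.0, 27.9] 516 49.3
die_center top 0.71 [343.6, 220.4, 18.4, 18.6] 225 1.5
die_center top 0.6 [344.8, 252.5, 23.2, 21.6] 270 36.8
die_center both [ 0.4739 -0.2731  3.4892] 199.9 cost 124.7 [np.float64(451.0), np.float64(225.0)]
die_center scene [ 0.4736 -0.2744  0.3818] 21.9 cost 47.0 [np.float64(451.0)]
die_center top [ 0.4705 -0.2703  0.3598] 20.6 cost 60.7 [np.float64(225.0)]
strip_center scene 0.7 [242.9, 235.3, 20.7, 43.9] 275 99.7
strip_center scene 0.65 [332.2, 236.8, 43.9, 39.7] 287 1.0
strip_center top 0.64 [288.3, 235.0, 34.0, 30.3] 214 73.3
strip_center top 0.18 [385.5, 209.3, 33.9, 15.9] 256 55.2
strip_center both [ 0.6255 -0.2704  3.2882] 188.4 cost 53.1 [np.float64(287.0)]
strip_center scene [ 0.6255 -0.2704  3.2882] 188.4 cost 53.1 [np.float64(287.0)]
curing_box scene 0.57 [243.1, 145.0, 75.0, 84.7] 3585 2.3
curing_box top 0.75 [211.7, 172.7, 92.7, 51.0] 3283 1.2
curing_box top 0.39 [391.2, 206.8, 29.2, 19.5] 201 151.8
curing_box both [0.5885 0.0773 1.4271] 81.8 cost 300.8 [np.float64(3585.0), np.float64(3283.0)]
curing_box scene [0.5889 0.079  1.4243] 81.6 cost 151.1 [np.float64(3585.0)]
curing_box top [0.5883 0.0765 1.4265] 81.7 cost 139.5 [np.float64(3283.0)]
```

Run:
```python
import cv2
a=cv2.imread('pics/scene0.png')[225:305,280:390]; cv2.imwrite('pics/s0d.png',cv2.resize(a,(770,560),interpolation=cv2.INTER_CUBIC))
```

```text
(no output)
```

View pics/s0d.png

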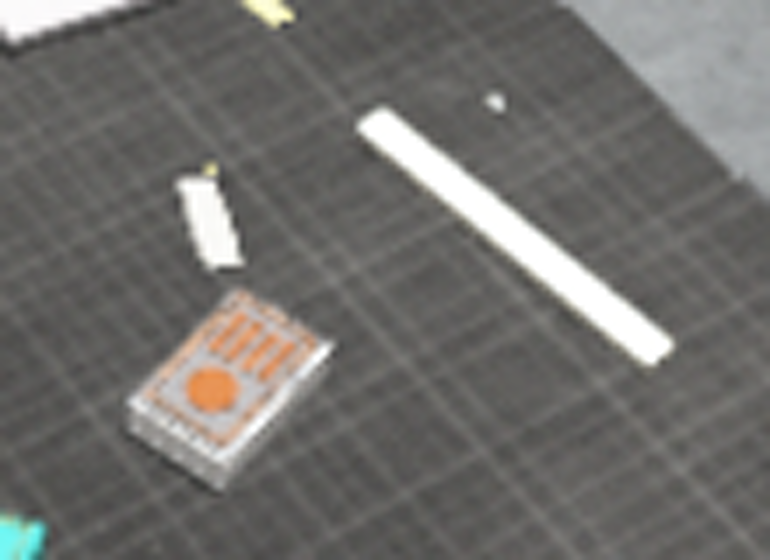

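Close crop: the grey die (scene ≈313,280) has its relief side up, and the white strip runs from about (333,243) to (375,276). I'll refine with brightness masks and overlays.

```bash
cat > est2.py <<'E'
from h import *
import sys
P=np.load('/tmp/P.npy',allow_pickle=True).item()
def soft(p,w,lo,hi,c=None):
    l,t,ww,hh=w; g=p['image'][t:t+hh,l:l+ww].astype(float).max(2)
    m=np.clip((g-lo)/(hi-lo),0,1)
    b=(m>.4).astype(np.uint8); n,lab,st,ce=cv2.connectedComponentsWithStats(b)
    k=1+np.argmax(st[1:,4]); keep=cv2.dilate((lab==k).astype(np.uint8),np.ones((3,3)))
    h=keep.copy()
    return m*keep
def run(name,wins,parts,q0,lo,hi):
    V={n:(P[n],soft(P[n],w,lo,hi),w) for n,w in wins.items()}
    for k in(list(V),['scene'],['top']):
        r=fit([V[n] for n in k],parts,q0,(.006,.006,.06)); print(name,k,np.round(r[0],4),round(np.degrees(r[0][2]),2),'cost',round(r[1],1),np.round(r[2]))
        if len(k)==2:
            for n in V:
                l,t,w,h=V[n][2]; im=cv2.resize(P[n]['image'][t:t+h,l:l+w,::-1],None,fx=8,fy=8,interpolation=cv2.INTER_CUBIC)
                for b in parts:
                    hl=cv2.convexHull(((proj(P[n],place(b,r[0]))+.5-[l,t])*8).astype(np.float32)).astype(int); cv2.polylines(im,[hl],True,(0,255,0),1)
                cv2.imwrite(f'pics/{name}_{n}.png',im)
    return r
if __name__=='__main__':
    run('die',{'scene':[290,258,44,46],'top':[338,215,30,30]},DIE,[.473,-.273,.37],75,130)
    run('strip',{'scene':[326,230,56,54],'top':[325,186,55,18]},STRIP,[.6255,-.2704,.147],80,200)
    run('bed',{'scene':[255,180,70,52],'top':[250,175,60,50]},BED,[.5885,.0773,1.427],160,220)
E
python3 est2.py
python3 - <<'E'
import cv2,numpy as np
ims=[cv2.imread(f'pics/{a}_{b}.png') for a in('die','strip','bed') for b in('scene','top')]
c=np.zeros((600,800,3),np.uint8); 
for i,m in enumerate(ims):
    m=cv2.resize(m,None,fx=min(260/m.shape[1],295/m.shape[0]),fy=min(260/m.shape[1],295/m.shape[0])); r,k=i%2,i//2; c[r*300:r*300+m.shape[0],k*266:k*266+m.shape[1]]=m
cv2.imwrite('pics/ov0.png',c)
E
```

```text
die ['scene', 'top'] [ 0.4744 -0.2722  0.3251] 18.63 cost 619.1 [772. 627.]
die ['scene'] [ 0.4746 -0.2723  0.3137] 17.98 cost 272.9 [772.]
die ['top'] [ 0.4752 -0.2726  0.3464] 19.85 cost 345.9 [627.]
strip ['scene', 'top'] [ 0.6271 -0.2678  0.1465] 8.39 cost 70.8 [345. 226.]
strip ['scene'] [ 0.6276 -0.2679  0.1433] 8.21 cost 31.8 [345.]
strip ['top'] [ 0.6266 -0.2697  0.1424] 8.16 cost 32.2 [226.]
bed ['scene', 'top'] [0.5891 0.077  1.4256] 81.68 cost 457.7 [1210. 1119.]
bed ['scene'] [0.5932 0.0842 1.4305] 81.96 cost 245.1 [1210.]
bed ['top'] [0.5891 0.0735 1.4314] 82.01 cost 192.7 [1119.]
```

View pics/ov0.png

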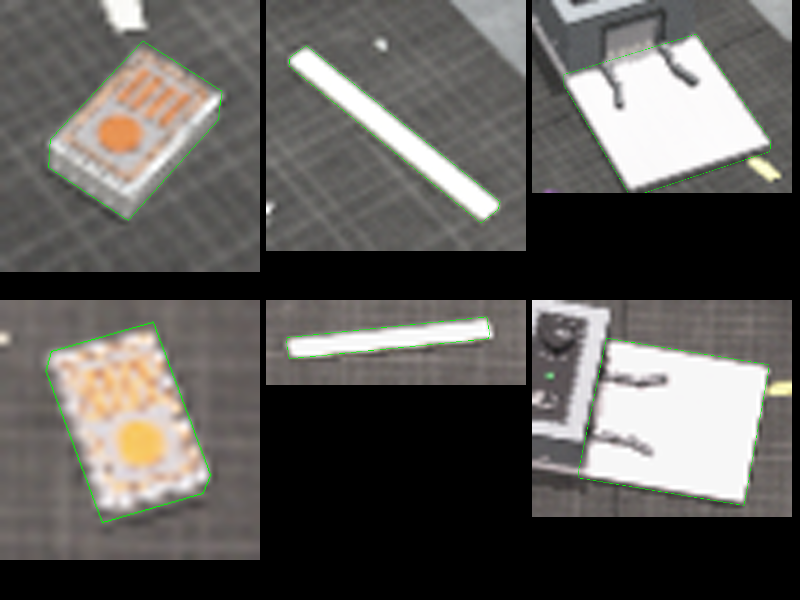

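```bash
cat > plan.py <<'E'
import numpy as np, json
from scipy.spatial.transform import Rotation as Ro
from cell import sense
def down(yaw_y):  # world angle of tool y, deg; tool z down
    a=np.radians(yaw_y); y=np.array([np.cos(a),np.sin(a),0]); z=np.array([0,0,-1.]); return np.c_[np.cross(y,z),y,z]
def plan(way,cl,start=None):
    """way: list of (pos,yaw_y,nrows); prints rows"""
    s=sense(); p,R=(s['tcp_pos'].copy(),np.array(s['orientation'])) if start is None else start
    for pos,yaw,n in way:
        rows=[]
        for i in range(n):
            k=n-i; Rt=down(yaw) if np.ndim(yaw)==0 else yaw
            d=np.round(R.T@((np.array(pos)-p)/k),3 if k>1 else 4)
            rv=np.degrees(Ro.from_matrix(R.T@Rt).as_rotvec())
            rv=np.round(rv/k,1)
            rows.append([float(v) for v in d]+[float(v) for v in rv]+[cl])
            p=p+R@d; R=R@Ro.from_rotvec(np.radians(rv)).as_matrix()
        for j in range(0,n,8): print(json.dumps(rows[j:j+8]).replace(' ',''))
        print('  ->',np.round(p,4),'max step',max(np.linalg.norm(r[:3]) for r in rows))
    return p,R
E
python3 - <<'E'
from plan import *
# rotation of -146 => do in portions to keep direction
plan([((.40,.25,.2),75.2-66,11),((.4745,-.2725,.10),-71,13)],0)
E
```

```text
[[-0.029,-0.026,0.003,0.0,-0.0,6.0,0],[-0.032,-0.022,0.003,-0.0,-0.0,6.0,0],[-0.034,-0.019,0.003,-0.0,-0.0,6.0,0],[-0.036,-0.015,0.003,-0.0,-0.0,6.0,0],[-0.037,-0.011,0.003,-0.0,-0.0,6.0,0],[-0.038,-0.008,0.003,-0.0,-0.0,6.0,0],[-0.039,-0.003,0.003,-0.0,-0.0,6.0,0],[-0.039,0.001,0.003,-0.0,-0.0,6.0,0]]
[[-0.039,0.005,0.002,-0.0,-0.0,6.0,0],[-0.038,0.008,0.003,-0.0,-0.0,6.0,0],[-0.0368,0.0126,0.0023,-0.0,-0.0,6.0,0]]
  -> [0.4  0.25 0.2 ] max step 0.039370039370059055
[[-0.041,-0.001,0.008,-0.0,-0.0,6.2,0],[-0.04,0.004,0.008,-0.0,-0.0,6.2,0],[-0.04,0.008,0.008,-0.0,-0.0,6.2,0],[-0.039,0.012,0.008,-0.0,-0.0,6.2,0],[-0.037,0.016,0.008,-0.0,-0.0,6.2,0],[-0.035,0.02,0.008,-0.0,-0.0,6.2,0],[-0.033,0.024,0.007,-0.0,0.0,6.1,0],[-0.03,0.027,0.008,-0.0,0.0,6.2,0]]
[[-0.027,0.03,0.007,-0.0,0.0,6.1,0],[-0.024,0.033,0.008,-0.0,0.0,6.2,0],[-0.02,0.036,0.007,-0.0,0.0,6.1,0],[-0.016,0.037,0.008,-0.0,0.0,6.2,0],[-0.0109,0.0391,0.007,-0.0,0.0,6.1,0]]
  -> [ 0.4745 -0.2725  0.1   ] max step 0.04178516483155236
```

send_rows --pt "-0.029 -0.026 0.003 0 0 6 0" --pt "-0.032 -0.022 0.003 0 0 6 0" --pt "-0.034 -0.019 0.003 0 0 6 0" --pt "-0.036 -0.015 0.003 0 0 6 0" --pt "-0.037 -0.011 0.003 0 0 6 0" --pt "-0.038 -0.008 0.003 0 0 6 0" --pt "-0.039 -0.003 0.003 0 0 6 0" --pt "-0.039 0.001 0.003 0 0 6 0"

```text
time_s: 2.77
tcp_pos: [0.3353, 0.3456, 0.2075]
orientation: [[-0.453, 0.891, 0.001], [0.891, 0.453, 0.001], [0.0, 0.001, -1.0]]
force: [0.3, 0.4, 0.0]
grip_width: 0.0854
```

send_rows --pt "-0.039 0.005 0.002 0 0 6 0" --pt "-0.038 0.008 0.003 0 0 6 0" --pt "-0.037 0.013 0.002 0 0 6 0" --pt "-0.041 -0.001 0.006 0 0 6.2 0" --pt "-0.04 0.004 0.008 0 0 6.2 0" --pt "-0.04 0.008 0.008 0 0 6.2 0" --pt "-0.039 0.012 0.008 0 0 6.2 0" --pt "-0.037 0.016 0.008 0 0 6.2 0"

```text
time_s: 3.43
tcp_pos: [0.4289, 0.0469, 0.1624]
orientation: [[0.376, 0.927, 0.001], [0.927, -0.376, -0.0], [0.0, 0.001, -1.0]]
force: [1.1, 1.0, 0.0]
grip_width: 0.0855
```

send_rows --pt "-0.035 0.02 0.008 0 0 6.2 0" --pt "-0.033 0.024 0.007 0 0 6.1 0" --pt "-0.03 0.027 0.008 0 0 6.2 0" --pt "-0.027 0.03 0.007 0 0 6.1 0" --pt "-0.024 0.033 0.008 0 0 6.2 0" --pt "-0.02 0.036 0.007 0 0 6.1 0" --pt "-0.016 0.037 0.008 0 0 6.2 0" --pt "-0.011 0.038 0.007 0 0 6.1 0"

```text
time_s: 4.1
tcp_pos: [0.4741, -0.2739, 0.102]
orientation: [[0.947, 0.32, 0.0], [0.32, -0.947, -0.0], [0.0, 0.0, -1.0]]
force: [0.3, 0.5, 0.6]
grip_width: 0.0854
```

send_rows --pt "0 0 0 0 0 0 0" --pt "0 0 0 0 0 0 0"

```text
time_s: 4.27
tcp_pos: [0.474, -0.2732, 0.1016]
orientation: [[0.946, 0.323, -0.001], [0.323, -0.946, 0.001], [-0.001, -0.001, -1.0]]
force: [-0.4, 0.7, -0.1]
grip_width: 0.0852
```

```bash
cat > look.py <<'E'
import sys
from h import *; from cell import *
from plan import *
s=sense(); print(s['time_s'],np.round(s['tcp_pos'],4),np.round(np.degrees(np.arctan2(s['orientation'][1][1],s['orientation'][0][1])),2),np.round(s['orientation'][2],4),np.round(s['force'],2),round(s['grip_width'],4))
def crop(tag,px=80,cen=None):
    o=[]
    for n in('scene','top'):
        p=capture(n); c=proj(p,[s['tcp_pos'] if cen is None else cen])[0].astype(int)
        l,t=max(0,min(560-px,c[0]-px//2)),max(0,min(420-px,c[1]-px//2))
        o.append(cv2.resize(p['image'][t:t+px,l:l+px,::-1],(400,400),interpolation=cv2.INTER_CUBIC)); print(n,'crop',l,t)
    cv2.imwrite(f'pics/{tag}.png',np.hstack(o))
E
python3 - <<'E'
from look import *
crop('a1'); plan([((.4745,-.2725,.03),-71,2),((.4745,-.2725,.004),-71,2)],0)
E
```

```text
4.2667 [ 0.474  -0.2732  0.1016] -71.13 [-7.0e-04 -1.4e-03 -1.0e+00] [-0.35  0.69 -0.07] 0.0852
scene crop 274 220
top crop 315 180
[[-0.0,0.001,0.036,-0.0,0.0,0.0,0],[-0.0001,0.0004,0.0362,-0.0,0.0,0.1,0]]
  -> [ 0.4745 -0.2725  0.03  ] max step 0.03620234799015114
[[-0.0,0.0,0.013,-0.0,0.0,-0.0,0],[-0.0,0.0,0.013,-0.0,0.0,-0.0,0]]
  -> [ 0.4745 -0.2724  0.004 ] max step 0.013
```

View pics/a1.png

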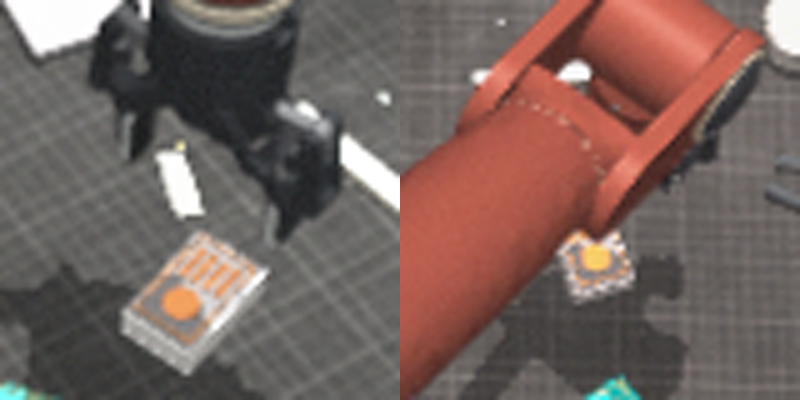

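The crop shows the open jaws above the grey die, straddling its long sides. The die is at about (313,278) in the scene image.

send_rows --pt "0 0.001 0.036 0 0 0 0" --pt "0 0 0.036 0 0 0 0" --pt "0 0 0.013 0 0 0 0" --pt "0 0 0.012 0 0 0 0" --pt "0 0 0 0 0 0 0"

```text
time_s: 4.78
tcp_pos: [0.4734, -0.2705, 0.0033]
orientation: [[0.945, 0.327, -0.003], [0.327, -0.945, 0.003], [-0.002, -0.003, -1.0]]
force: [-0.6, -0.0, 0.4]
grip_width: 0.0855
```

send_rows --pt "0 0 0 0 0 0 0.5" --pt "0 0 0 0 0 0 1" --pt "0 0 0 0 0 0 1" --pt "0 0 0 0 0 0 1" --pt "0 0 0 0 0 0 1" --pt "0 0 0 0 0 0 1" --squeeze 40

```text
time_s: 5.28
tcp_pos: [0.4761, -0.2734, 0.0076]
orientation: [[0.945, 0.326, 0.003], [0.326, -0.945, -0.002], [0.002, 0.003, -1.0]]
force: [-1.1, 1.7, 6.5]
grip_width: 0.0469
```

send_rows --pt "0 0 0 0 0 0 1" --pt "0 0 0 0 0 0 1"

```text
time_s: 5.45
tcp_pos: [0.4761, -0.2735, 0.0076]
orientation: [[0.945, 0.326, 0.003], [0.326, -0.945, -0.002], [0.002, 0.003, -1.0]]
force: [0.1, 1.0, 7.9]
grip_width: 0.0474
```

Run:
```python
from look import *
st=plan([((.4761,-.2735,.08),-71,2),((.5735,-.0289,.08),-8.3,9)],1)
```

```text
5.45 [ 0.4761 -0.2735  0.0076] -70.97 [ 0.0022  0.0026 -1.    ] [0.13 1.04 7.89] 0.0474
[[0.0,0.0,-0.036,0.1,-0.1,0.0,1],[0.0001,0.0002,-0.0364,0.1,-0.0,0.0,1]]
  -> [ 0.4761 -0.2735  0.08  ] max step 0.03640068680670737
[[0.019,-0.022,0.0,-0.0,-0.0,-7.0,1],[0.022,-0.02,0.0,-0.0,-0.0,-7.0,1],[0.024,-0.017,0.0,-0.0,-0.0,-7.0,1],[0.026,-0.014,0.0,-0.0,-0.0,-6.9,1],[0.027,-0.011,0.0,-0.0,-0.0,-7.0,1],[0.028,-0.007,0.0,-0.0,-0.0,-6.9,1],[0.029,-0.004,0.0,-0.0,-0.0,-7.0,1],[0.029,-0.0,0.0,-0.0,-0.0,-6.9,1]]
[[0.0291,0.0035,0.0003,-0.0,-0.1,-7.0,1]]
  -> [ 0.5736 -0.0289  0.08  ] max step 0.02973213749463701
```

send_rows --pt "0 0 -0.02 0 0 0 1" --pt "0 0 -0.03 0 0 0 1" --pt "0 0 -0.03 0 0 0 1" --pt "0 0 0 0 0 0 1" --pt "0 0 0 0 0 0 1"

```text
time_s: 5.87
tcp_pos: [0.476, -0.2737, 0.088]
orientation: [[0.945, 0.326, 0.004], [0.326, -0.945, -0.003], [0.003, 0.005, -1.0]]
force: [-0.1, 0.4, -3.1]
grip_width: 0.0469
```

send_rows --pt "0.019 -0.022 0 0 0 -7 1" --pt "0.022 -0.02 0 0 0 -7 1" --pt "0.024 -0.017 0 0 0 -7 1" --pt "0.026 -0.014 0 0 0 -7 1" --pt "0.027 -0.011 0 0 0 -7 1" --pt "0.028 -0.007 0 0 0 -7 1" --pt "0.029 -0.004 0 0 0 -7 1" --pt "0.029 0 0 0 0 -7 1"

```text
time_s: 6.53
tcp_pos: [0.5595, -0.0532, 0.083]
orientation: [[0.253, 0.968, -0.004], [0.968, -0.253, 0.001], [-0.0, -0.004, -1.0]]
force: [0.1, -0.2, -2.1]
grip_width: 0.0472
```

send_rows --pt "0.029 0.003 0 0 0 -7 1" --pt "0 0 0 0 0 0 1" --pt "0 0 0 0 0 0 1" --pt "0 0 0 0 0 0 1"

```text
time_s: 6.87
tcp_pos: [0.5699, -0.0278, 0.0837]
orientation: [[0.139, 0.99, -0.003], [0.99, -0.139, 0.0], [-0.0, -0.003, -1.0]]
force: [0.2, -0.1, -1.3]
grip_width: 0.0472
```

Run:
```python
from look import *
crop('a2')
st=plan([((.5735,-.0289,.04),-8.3,2),((.5735,-.0289,.024),-8.3,3)],1)
```

```text
6.8667 [ 0.5699 -0.0278  0.0837] -8.01 [-4.0e-04 -2.9e-03 -1.0e+00] [ 0.21 -0.06 -1.29] 0.0472
scene crop 253 159
top crop 250 156
[[0.0,0.002,0.022,-0.1,0.0,0.1,1],[0.0,0.0014,0.0223,-0.0,0.0,0.1,1]]
  -> [ 0.5735 -0.0289  0.04  ] max step 0.02234390297150433
[[0.0,-0.0,0.005,-0.0,0.0,0.0,1],[0.0,-0.0,0.006,-0.0,0.0,0.0,1],[0.0,-0.0,0.005,-0.0,0.0,0.0,1]]
  -> [ 0.5735 -0.0289  0.024 ] max step 0.006
```

View pics/a2.png

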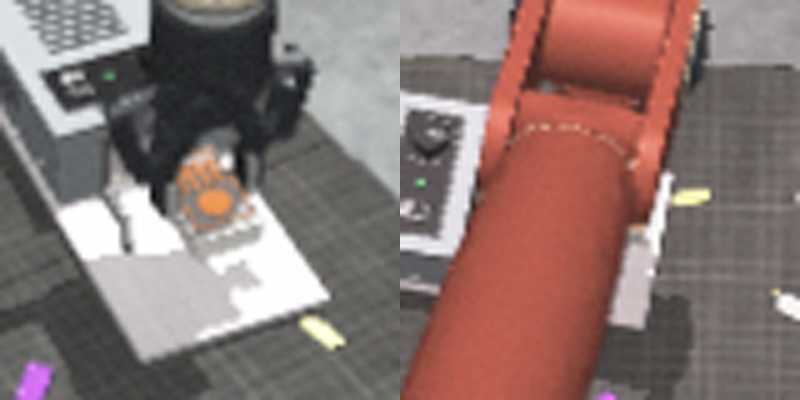

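The die is held level, relief side up, over the bed and aligned with the lane. Now I lower it.

send_rows --pt "0 0.002 0.022 0 0 0.1 1" --pt "0 0.0015 0.022 0 0 0.2 1" --pt "0 0 0.005 0 0 0 1" --pt "0 0 0.006 0 0 0 1" --pt "0 0 0.004 0 0 0 1" --pt "0 0 0 0 0 0 1" --pt "0 0 0 0 0 0 1"

```text
time_s: 7.55
tcp_pos: [0.5751, -0.0284, 0.0272]
orientation: [[0.144, 0.99, 0.001], [0.99, -0.144, -0.0], [-0.0, 0.001, -1.0]]
force: [-0.5, -0.5, -2.0]
grip_width: 0.047
```

send_rows --pt "0 -0.0005 0.002 0 0 0 1" --pt "0 -0.0005 0.002 0 0 0 1" --pt "0 0 0 0 0 0 1"

```text
time_s: 7.8
tcp_pos: [0.5736, -0.0279, 0.0225]
orientation: [[0.144, 0.99, 0.0], [0.99, -0.144, -0.0], [-0.0, 0.0, -1.0]]
force: [-0.1, 0.1, -2.2]
grip_width: 0.0471
```

send_rows --pt "0 0 0.001 0 0 0 1" --pt "0 0 0.001 0 0 0 1" --pt "0 0 0 0 0 0 1"

```text
time_s: 8.05
tcp_pos: [0.5738, -0.028, 0.0217]
orientation: [[0.144, 0.99, -0.0], [0.99, -0.144, -0.0], [-0.0, -0.0, -1.0]]
force: [-4.4, 0.6, 6.4]
grip_width: 0.0469
```

Contact with the bed, so I release slowly and rise.

send_rows --pt "0 0 -0.001 0 0 0 1" --pt "0 0 0 0 0 0 0.4" --pt "0 0 0 0 0 0 0" --pt "0 0 0 0 0 0 0" --pt "0 0 0 0 0 0 0" --pt "0 0 -0.01 0 0 0 0" --pt "0 0 -0.04 0 0 0 0" --pt "0 0 -0.04 0 0 0 0"

```text
time_s: 8.72
tcp_pos: [0.5714, -0.0276, 0.1102]
orientation: [[0.144, 0.99, -0.006], [0.99, -0.144, 0.001], [0.0, -0.006, -1.0]]
force: [1.6, 0.3, -0.3]
grip_width: 0.0854
```

Run:
```python
from look import *
crop('a3',80,(.5738,-.028,.02))
ax=np.array([-np.sin(.1455),np.cos(.1455)]); g=np.array([.6268,-.2685])-.071*ax; print(g)
st=plan([((g[0]-.03,g[1]+.1,.11),0,6),((g[0],g[1],.08),8.3,3)],0)
```

```text
8.7167 [ 0.5714 -0.0276  0.1102] -8.28 [ 2.e-04 -6.e-03 -1.e+00] [ 1.63  0.29 -0.31] 0.0854
scene crop 254 172
top crop 249 162
[ 0.63709409 -0.33874978]
[[-0.034,0.01,0.002,0.1,0.0,-1.4,0],[-0.034,0.009,0.002,0.2,0.0,-1.4,0],[-0.034,0.008,0.002,0.1,0.0,-1.4,0],[-0.035,0.007,0.002,0.2,0.0,-1.4,0],[-0.035,0.006,0.002,0.1,0.0,-1.3,0],[-0.0345,0.0053,0.0013,0.2,0.1,-1.4,0]]
  -> [ 0.6071 -0.2387  0.11  ] max step 0.03574912586343896
[[-0.033,0.01,0.01,-0.0,-0.0,-2.8,0],[-0.034,0.008,0.01,-0.0,-0.0,-2.7,0],[-0.0343,0.007,0.01,-0.0,-0.0,-2.8,0]]
  -> [ 0.6371 -0.3387  0.08  ] max step 0.03640727949188184
```

View pics/a3.png

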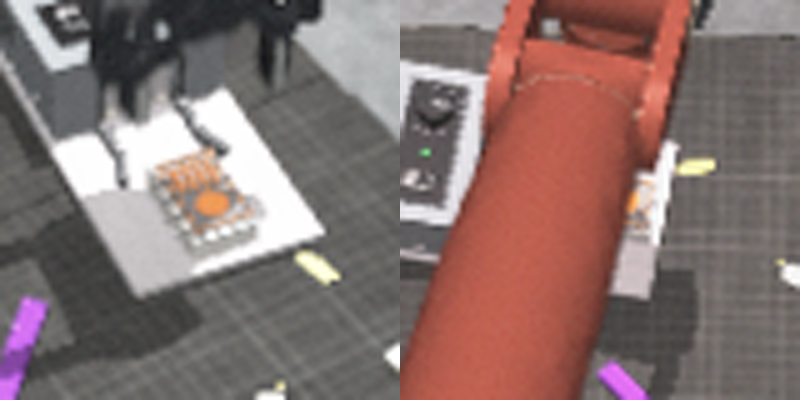

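The die sits relief up on the bed, in line with the lane and centred between the rails. Now the strip.

send_rows --pt "-0.034 0.01 0.002 0.1 0 -1.4 0" --pt "-0.034 0.009 0.002 0.1 0 -1.4 0" --pt "-0.034 0.008 0.002 0.1 0 -1.4 0" --pt "-0.035 0.007 0.002 0 0 -1.4 0" --pt "-0.035 0.006 0.002 0 0 -1.4 0" --pt "-0.034 0.005 0.001 0 0 -1.4 0" --pt "-0.033 0.01 0.01 0 0 -2.8 0" --pt "-0.034 0.008 0.01 0 0 -2.8 0"

```text
time_s: 9.48
tcp_pos: [0.6217, -0.306, 0.0811]
orientation: [[-0.102, 0.995, -0.003], [0.995, 0.102, -0.001], [-0.0, -0.003, -1.0]]
force: [0.1, 0.1, 0.5]
grip_width: 0.0853
```

send_rows --pt "-0.034 0.007 0.01 0 0 -2.8 0" --pt "0 0 0 0 0 0 0" --pt "0 0 0 0 0 0 0" --pt "0 0 0 0 0 0 0"

```text
time_s: 9.82
tcp_pos: [0.6312, -0.3366, 0.0699]
orientation: [[-0.148, 0.989, -0.005], [0.989, 0.148, 0.001], [0.002, -0.005, -1.0]]
force: [-0.2, -1.0, -0.6]
grip_width: 0.0857
```

```bash
python3 - <<'E'
from look import *
crop('a4',100)
st=plan([((.6371,-.3387,.03),8.3,2),((.6371,-.3387,.005),8.3,2)],0)
E
sed -i "s#'scene':\[326.*#'scene':[326,230,56,54],'top':[325,186,55,18]},STRIP,[.6255,-.2704,.147],80,200)#" est2.py
```

```text
9.8167 [ 0.6312 -0.3366  0.0699] 8.49 [ 0.0019 -0.0052 -1.    ] [-0.22 -0.97 -0.6 ] 0.0857
scene crop 321 209
top crop 320 136
[[-0.002,0.003,0.02,-0.1,-0.0,0.1,0],[-0.0017,0.0023,0.0207,-0.2,-0.1,0.2,0]]
  -> [ 0.6371 -0.3387  0.03  ] max step 0.0208966504492945
[[0.0,-0.0,0.013,0.0,0.0,-0.0,0],[0.0001,-0.0001,0.012,0.0,0.0,-0.0,0]]
  -> [ 0.6371 -0.3387  0.005 ] max step 0.013
```

View pics/a4.png

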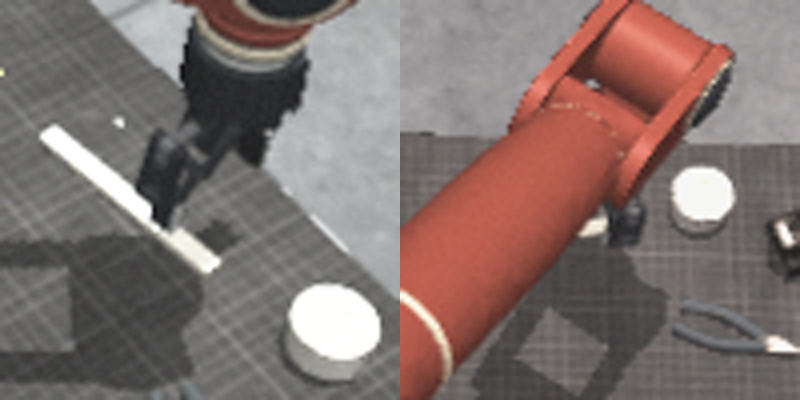

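send_rows --pt "-0.002 0.003 0.02 -0.1 0 0.1 0" --pt "-0.0015 0.0025 0.02 -0.2 0 0 0" --pt "0 0 0.012 0 0 0 0" --pt "0 0 0.012 0 0 0 0" --pt "0 0 0 0 0 0 0" --pt "0 0 0 0 0 0 0"

```text
time_s: 10.42
tcp_pos: [0.6366, -0.3387, 0.0054]
orientation: [[-0.147, 0.989, -0.001], [0.989, 0.147, 0.002], [0.002, -0.001, -1.0]]
force: [0.4, 0.2, 0.3]
grip_width: 0.0852
```

Run:
```python
from look import *
crop('a5',70)
```

```text
10.4167 [ 0.6366 -0.3387  0.0054] 8.46 [ 2.3e-03 -9.0e-04 -1.0e+00] [0.44 0.17 0.32] 0.0852
scene crop 335 237
top crop 333 156
```

View pics/a5.png

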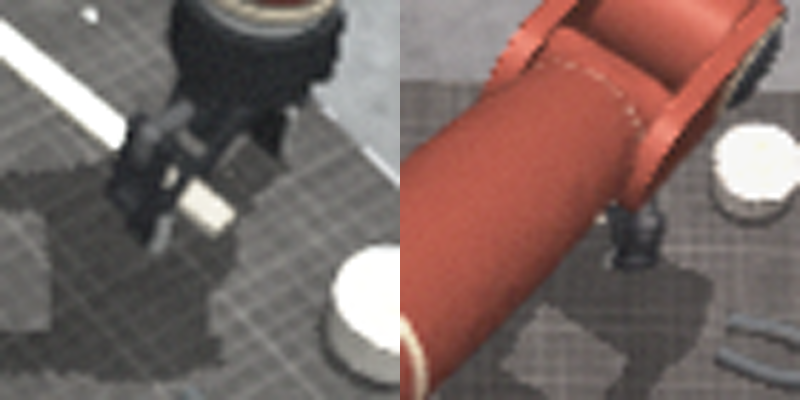

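The jaws straddle the strip near its rear end. I close them.

send_rows --pt "0 0 0 0 0 0 0.5" --pt "0 0 0 0 0 0 1" --pt "0 0 0 0 0 0 1" --pt "0 0 0 0 0 0 1" --pt "0 0 0 0 0 0 1" --pt "0 0 0 0 0 0 1" --pt "0 0 0 0 0 0 1" --squeeze 50

```text
time_s: 11.1
tcp_pos: [0.6372, -0.3397, 0.0063]
orientation: [[-0.147, 0.989, 0.0], [0.989, 0.147, 0.001], [0.001, 0.001, -1.0]]
force: [-0.5, 0.2, 2.7]
grip_width: 0.0136
```

send_rows --pt "0 0 0 0 0 0 1" --pt "0 0 0 0 0 0 1"

```text
time_s: 11.27
tcp_pos: [0.6373, -0.3397, 0.0063]
orientation: [[-0.147, 0.989, 0.0], [0.989, 0.147, 0.001], [0.001, 0.001, -1.0]]
force: [-0.6, -0.5, 1.9]
grip_width: 0.0135
```

Run:
```python
from look import *
e=np.array([.1444,.9895]); o=np.array([.589,.077])
g=o-.325*e; print(g)
st=plan([((.6372,-.3397,.07),8.3,3),((g[0],g[1],.07),-8.3,4)],1)
```

```text
11.2667 [ 0.6373 -0.3397  0.0063] 8.43 [ 9.e-04  6.e-04 -1.e+00] [-0.64 -0.49  1.87] 0.0135
[ 0.54207   -0.2445875]
[[0.0,-0.0,-0.021,0.0,-0.0,0.0,1],[0.0,-0.0,-0.021,0.0,-0.0,0.1,1],[0.0,-0.0,-0.0217,0.0,-0.1,0.0,1]]
  -> [ 0.6372 -0.3397  0.07  ] max step 0.0217
[[0.027,-0.02,-0.0,0.0,0.0,4.2,1],[0.025,-0.022,-0.0,0.0,0.0,4.1,1],[0.024,-0.024,-0.0,0.0,0.0,4.2,1],[0.0222,-0.0254,-0.0002,0.0,0.0,4.1,1]]
  -> [ 0.5421 -0.2446  0.07  ] max step 0.03394112549695428
```

send_rows --pt "0 0 -0.02 0 0 0 1" --pt "0 0 -0.022 0 0 0 1" --pt "0 0 -0.022 0 0 0 1" --pt "0.027 -0.02 0 0 0 4.2 1" --pt "0.025 -0.022 0 0 0 4.2 1" --pt "0.024 -0.024 0 0 0 4.2 1" --pt "0.022 -0.025 0 0 0 4.1 1" --pt "0 0 0 0 0 0 1"

```text
time_s: 11.93
tcp_pos: [0.5362, -0.2394, 0.0663]
orientation: [[0.144, 0.99, -0.008], [0.99, -0.144, 0.007], [0.006, -0.009, -1.0]]
force: [0.0, -0.1, -1.6]
grip_width: 0.0136
```

send_rows --pt "0 0 0 0 0 0 1" --pt "0 0 0 0 0 0 1" --pt "0 0 0 0 0 0 1"

```text
time_s: 12.18
tcp_pos: [0.5434, -0.2458, 0.0709]
orientation: [[0.144, 0.99, 0.002], [0.99, -0.144, 0.0], [0.0, 0.002, -1.0]]
force: [0.3, -0.3, 0.4]
grip_width: 0.0133
```

Run:
```python
from look import *
crop('a6',140,(.56,-.12,.05))
```

```text
12.1833 [ 0.5434 -0.2458  0.0709] -8.27 [ 4.0e-04  1.7e-03 -1.0e+00] [ 0.29 -0.3   0.39] 0.0133
scene crop 237 155
top crop 243 133
```

View pics/a6.png

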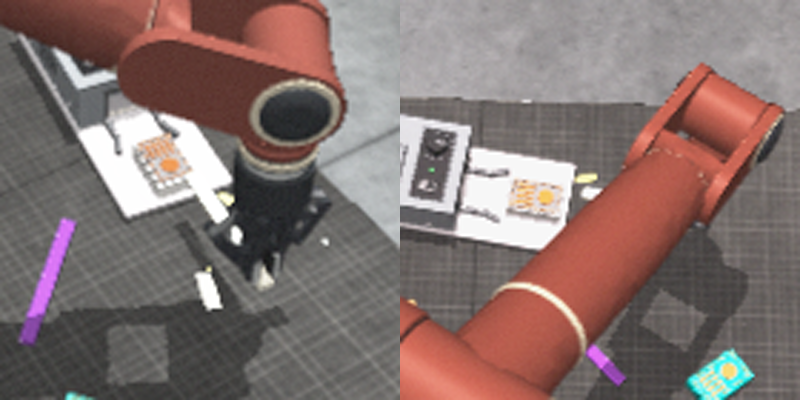

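The strip is gripped level and in line with the lane. I'll refit the die and strip from these views before pushing.

Run:
```python
from h import *; from cell import *
P={n:capture(n) for n in('scene','top')}
e=np.array([.1444,.9895]); o=np.array([.589,.077]); lat=np.array([-e[1],e[0]])
D=[box(-.038,.038,-.024,.024,.014,.038)]
for n in P:
    for d in regions_of('die_center',P[n])[:3]:
        w=win(d['rect'],8); m=d['region'][w[1]:w[1]+w[3],w[0]:w[0]+w[2]].astype(float)
        ys,xs=np.nonzero(d['region']); X=ray(P[n],(xs.mean(),ys.mean()),.03)
        if abs(X[0]-.57)>.05: continue
        r=fit([(P[n],m,w)],D,[X[0],X[1],1.43],(.005,.005,.05)); q=r[0]; print(n,d['score'],np.round(q,4),np.degrees(q[2]).round(1),'box x',((q[:2]-o)@e).round(4),'lat',((q[:2]-o)@lat).round(4),r[1],r[2])
for n in P:
    print(n,[ (round(d['score'],2),np.round((ray(P[n],d['position'],.014)[:2]-o)@np.c_[e,lat],4)) for t in('bed_mouth','opening') for d in place_of(t,P[n])[:1]],
     [ (round(d['score'],2),np.round((ray(P[n],d['position'],.026)[:2]-o)@np.c_[e,lat],4)) for d in place_of('die_center',P[n])[:2]])
im=P['top']['image'][175:225,255:325,::-1]; cv2.imwrite('pics/t6.png',cv2.resize(im,(770,550),interpolation=cv2.INTER_CUBIC))
t=np.array([.5434,-.2458]); print('grip',(t-o)@e,(t-o)@lat)
```

```text
scene 0.54 [ 0.5723 -0.0298  1.2231] 70.1 box x -0.1081 lat 0.0011 74.9607843137255 [np.float64(277.0)]
top 0.72 [ 0.5717 -0.0291  1.4138] 81.0 box x -0.1074 lat 0.0018 29.152941176470588 [np.float64(246.0)]
scene [(0.81, array([-0.0731, -0.0017])), (0.89, array([-0.0217,  0.0058]))] [(0.6, array([-0.0973, -0.0051])), (0.55, array([-0.3926,  0.2057]))]
top [(0.9, array([-0.0583,  0.0015])), (0.85, array([-0.0087,  0.0048]))] [(0.82, array([-0.3873,  0.1984])), (0.69, array([-0.0952,  0.0072]))]
grip -0.32599523999999996 -0.0014911200000000174
```

View pics/t6.png

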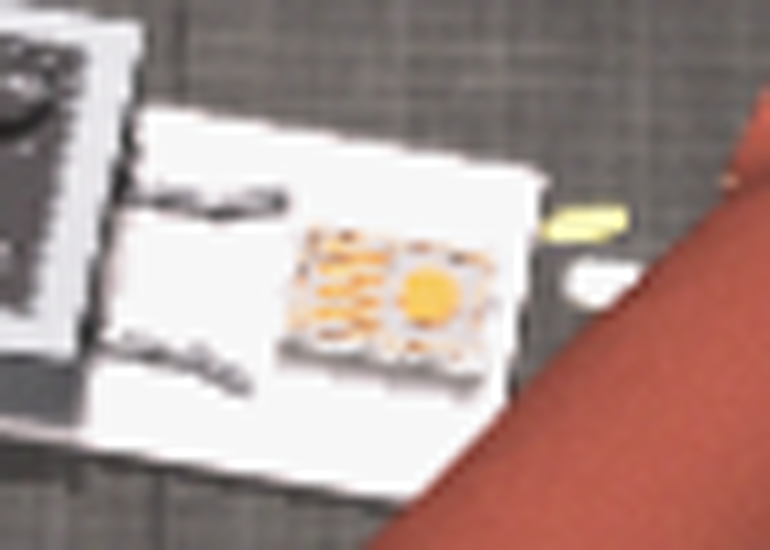

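send_rows --pt "0 -0.0015 0.02 0 0 0 1" --pt "0 0 0.02 0 0 0 1" --pt "0 0 0.0065 0 0 0 1" --pt "0 0 0 0 0 0 1" --pt "0 0 0 0 0 0 1" --pt "0 0 0 0 0 0 1"

```text
time_s: 13.28
tcp_pos: [0.5415, -0.2449, 0.0248]
orientation: [[0.144, 0.99, 0.002], [0.99, -0.144, 0.0], [0.001, 0.002, -1.0]]
force: [0.3, -0.5, 0.5]
grip_width: 0.0133
```

```bash
cat > st.py <<'E'
from look import *
e=np.array([.1444,.9895]); o=np.array([.589,.077]); lat=np.array([-e[1],e[0]])
t=np.array(s['tcp_pos'][:2]); f=np.array(s['force'][:2]); print('grip x,lat',((t-o)@e).round(4),((t-o)@lat).round(4),'tip',((t-o)@e+.156).round(4),'Fpush',(-f@e).round(2),'Flat',(f@lat).round(2))
E
python3 - <<'E'
from st import *
crop('a7',110,(.56,-.12,.03))
E
```

```text
13.2833 [ 0.5415 -0.2449  0.0248] -8.27 [ 5.0e-04  1.6e-03 -1.0e+00] [ 0.27 -0.46  0.52] 0.0133
grip x,lat -0.3254 0.0005 tip -0.1694 Fpush 0.42 Flat -0.33
scene crop 251 175
top crop 258 150
```

View pics/a7.png

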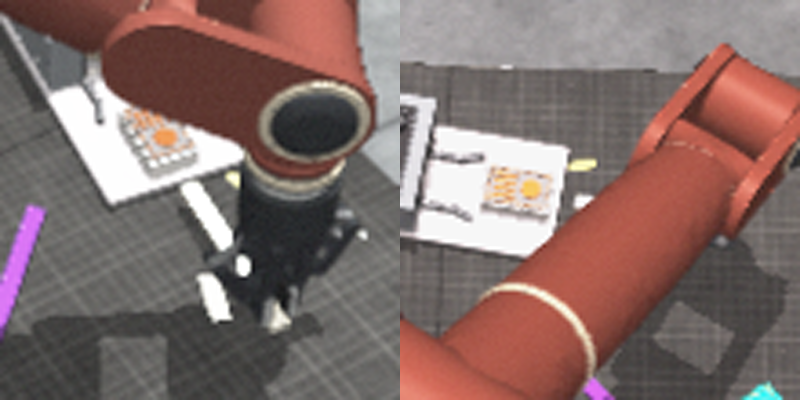

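The strip tip points at the middle of the die's rear face. I advance.

send_rows --pt "0.01 0 0 0 0 0 1" --pt "0.006 0 0 0 0 0 1" --pt "0.003 0 0 0 0 0 1" --pt "0.003 0 0 0 0 0 1" --pt "0.003 0 0 0 0 0 1" --pt "0.003 0 0 0 0 0 1" --pt "0.003 0 0 0 0 0 1" --pt "0.003 0 0 0 0 0 1"

```text
time_s: 14.05
tcp_pos: [0.5456, -0.2108, 0.0236]
orientation: [[0.144, 0.99, -0.0], [0.99, -0.144, 0.001], [0.001, -0.0, -1.0]]
force: [0.0, -1.3, -1.1]
grip_width: 0.0135
```

send_rows --pt "0.004 0 0 0 0 0 1" --pt "0.004 0 0 0 0 0 1" --pt "0.004 0 0 0 0 0 1" --pt "0.004 0 0 0 0 0 1" --pt "0.004 0 0 0 0 0 1" --pt "0.003 0 0 0 0 0 1"

```text
time_s: 14.55
tcp_pos: [0.5489, -0.1875, 0.0236]
orientation: [[0.144, 0.99, -0.0], [0.99, -0.144, 0.001], [0.001, -0.0, -1.0]]
force: [0.0, -1.3, -0.9]
grip_width: 0.0138
```

Run:
```python
from st import *
crop('a8',100,(.58,-.0,.03))
```

```text
14.55 [ 0.5489 -0.1875  0.0236] -8.26 [ 1.4e-03 -4.0e-04 -1.0e+00] [ 0.02 -1.3  -0.89] 0.0138
grip x,lat -0.2675 0.0015 tip -0.1115 Fpush 1.28 Flat -0.21
scene crop 241 155
top crop 232 149
```

View pics/a8.png

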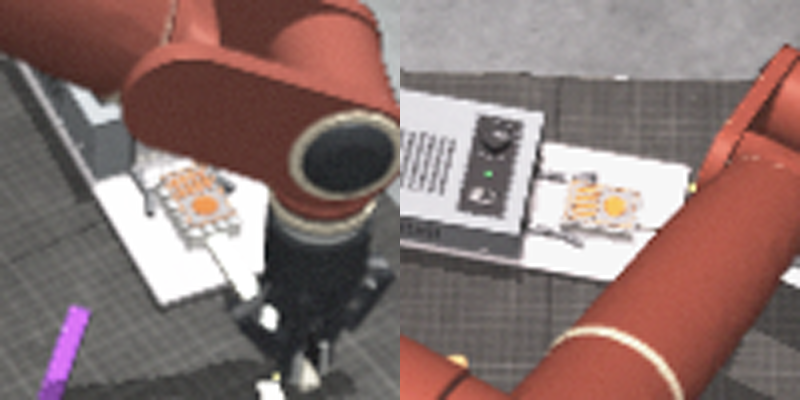

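The die is sliding straight into the flare with about 1.3 N. I continue.

send_rows --pt "0.003 0 0 0 0 0 1" --pt "0.003 0 0 0 0 0 1" --pt "0.003 0 0 0 0 0 1" --pt "0.003 0 0 0 0 0 1" --pt "0.003 0 0 0 0 0 1" --pt "0.003 0 0 0 0 0 1" --pt "0.003 0 0 0 0 0 1"

```text
time_s: 15.23
tcp_pos: [0.5519, -0.167, 0.0236]
orientation: [[0.144, 0.99, -0.0], [0.99, -0.144, 0.001], [0.001, -0.0, -1.0]]
force: [0.7, -1.3, -1.0]
grip_width: 0.0136
```

send_rows --pt "0.003 0 0 0 0 0 1" --pt "0.003 0 0 0 0 0 1" --pt "0.003 0 0 0 0 0 1" --pt "0.003 0 0 0 0 0 1" --pt "0.003 0 0 0 0 0 1" --pt "0.003 0 0 0 0 0 1" --pt "0.003 0 0 0 0 0 1"

```text
time_s: 15.82
tcp_pos: [0.5549, -0.1463, 0.0237]
orientation: [[0.144, 0.99, -0.0], [0.99, -0.144, 0.001], [0.001, -0.0, -1.0]]
force: [-1.5, -1.2, 0.7]
grip_width: 0.0138
```

Run:
```python
from st import *
crop('a9',100,(.58,-.0,.03))
```

```text
15.8167 [ 0.5549 -0.1463  0.0237] -8.27 [ 1.1e-03 -2.0e-04 -1.0e+00] [-1.55 -1.25  0.68] 0.0138
grip x,lat -0.2259 0.0015 tip -0.0699 Fpush 1.46 Flat 1.35
scene crop 241 155
top crop 232 149
```

View pics/a9.png

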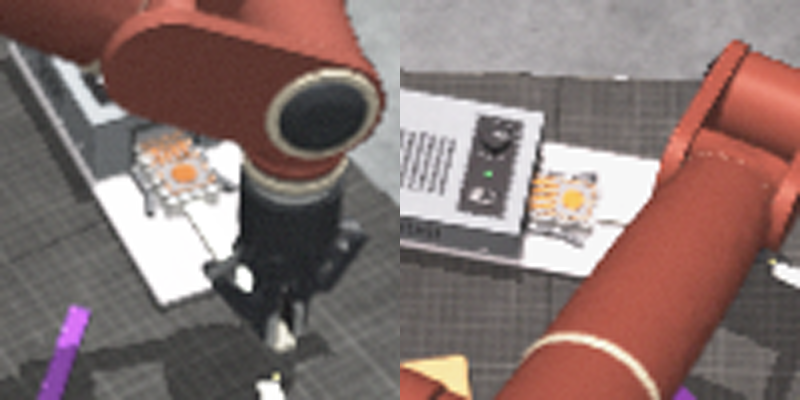

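The die is in the straight lane and entering at the flap. I continue slowly.

send_rows --pt "0.003 0 0 0 0 0 1" --pt "0.003 0 0 0 0 0 1" --pt "0.003 0 0 0 0 0 1" --pt "0.003 0 0 0 0 0 1" --pt "0.003 0 0 0 0 0 1" --pt "0.003 0 0 0 0 0 1" --pt "0.003 0 0 0 0 0 1"

```text
time_s: 16.5
tcp_pos: [0.558, -0.1254, 0.0237]
orientation: [[0.144, 0.99, -0.0], [0.99, -0.144, 0.001], [0.001, -0.0, -1.0]]
force: [-0.5, -2.4, -0.1]
grip_width: 0.0135
```

send_rows --pt "0.003 0 0 0 0 0 1" --pt "0.003 0 0 0 0 0 1" --pt "0.003 0 0 0 0 0 1" --pt "0.003 0 0 0 0 0 1" --pt "0.003 0 0 0 0 0 1" --pt "0.003 0 0 0 0 0 1" --pt "0.003 0 0 0 0 0 1"

```text
time_s: 17.08
tcp_pos: [0.561, -0.1046, 0.0237]
orientation: [[0.144, 0.99, -0.0], [0.99, -0.144, 0.001], [0.001, -0.0, -1.0]]
force: [-0.0, -1.6, -1.0]
grip_width: 0.0134
```

Run:
```python
from st import *
crop('a10',90,(.58,-.0,.03))
```

```text
17.0833 [ 0.561  -0.1046  0.0237] -8.27 [ 1.4e-03 -3.0e-04 -1.0e+00] [-0.04 -1.62 -0.99] 0.0134
grip x,lat -0.1837 0.0015 tip -0.0277 Fpush 1.61 Flat -0.19
scene crop 246 160
top crop 237 154
```

View pics/a10.png

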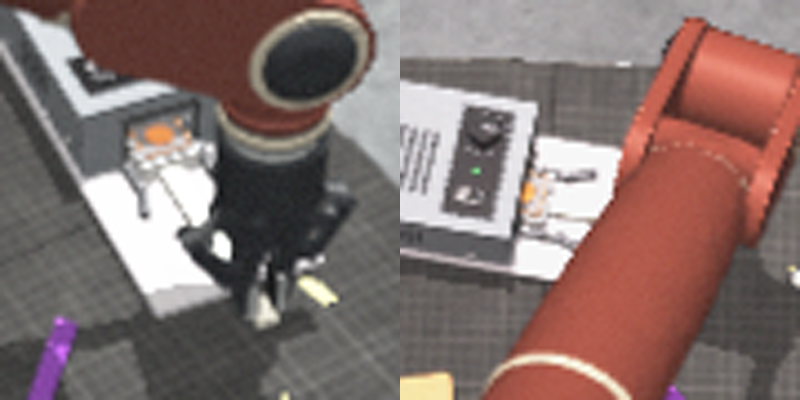

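send_rows --pt "0.003 0 0 0 0 0 1" --pt "0.003 0 0 0 0 0 1" --pt "0.003 0 0 0 0 0 1" --pt "0.003 0 0 0 0 0 1" --pt "0.003 0 0 0 0 0 1" --pt "0.003 0 0 0 0 0 1" --pt "0.003 0 0 0 0 0 1"

```text
time_s: 17.77
tcp_pos: [0.564, -0.0838, 0.0237]
orientation: [[0.144, 0.99, -0.0], [0.99, -0.144, 0.001], [0.001, -0.0, -1.0]]
force: [-0.6, -1.6, -0.4]
grip_width: 0.0135
```

send_rows --pt "0.003 0 0 0 0 0 1" --pt "0.003 0 0 0 0 0 1" --pt "0.003 0 0 0 0 0 1" --pt "0.003 0 0 0 0 0 1" --pt "0.003 0 0 0 0 0 1" --pt "0.003 0 0 0 0 0 1" --pt "0.003 0 0 0 0 0 1"

```text
time_s: 18.35
tcp_pos: [0.567, -0.0631, 0.0238]
orientation: [[0.144, 0.99, -0.0], [0.99, -0.144, 0.001], [0.001, -0.0, -1.0]]
force: [-0.7, -2.6, 0.1]
grip_width: 0.0133
```

send_rows --pt "0.0025 0 0 0 0 0 1" --pt "0.0025 0 0 0 0 0 1" --pt "0.0025 0 0 0 0 0 1" --pt "0.0025 0 0 0 0 0 1" --pt "0.002 0 0 0 0 0 1"

```text
time_s: 18.77
tcp_pos: [0.5688, -0.0512, 0.0238]
orientation: [[0.144, 0.99, -0.0], [0.99, -0.144, 0.001], [0.001, -0.0, -1.0]]
force: [-0.7, -2.2, -0.3]
grip_width: 0.0137
```

Run:
```python
from st import *
crop('a11',90,(.58,-.0,.03))
```

```text
18.7667 [ 0.5688 -0.0512  0.0238] -8.27 [ 1.3e-03 -3.0e-04 -1.0e+00] [-0.74 -2.18 -0.27] 0.0137
grip x,lat -0.1298 0.0015 tip 0.0262 Fpush 2.26 Flat 0.42
scene crop 246 160
top crop 237 154
```

View pics/a11.png

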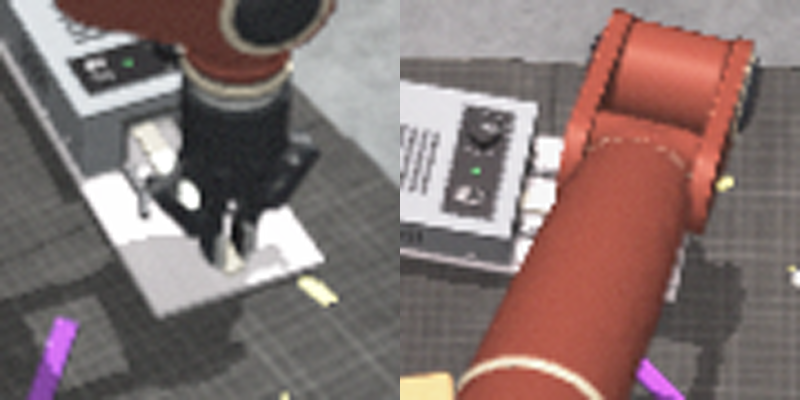

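send_rows --pt "0.002 0 0 0 0 0 1" --pt "0.002 0 0 0 0 0 1" --pt "0.001 0 0 0 0 0 1" --pt "0.001 0 0 0 0 0 1"

```text
time_s: 19.2
tcp_pos: [0.5696, -0.0455, 0.0238]
orientation: [[0.144, 0.99, -0.0], [0.99, -0.144, 0.001], [0.001, -0.0, -1.0]]
force: [0.2, -1.5, -0.9]
grip_width: 0.0138
```

send_rows --pt "0.001 0 0 0 0 0 1" --pt "0.001 0 0 0 0 0 1" --pt "0.001 0 0 0 0 0 1" --pt "0.001 0 0 0 0 0 1"

```text
time_s: 19.53
tcp_pos: [0.5702, -0.0415, 0.0238]
orientation: [[0.144, 0.99, -0.0], [0.99, -0.144, 0.001], [0.001, -0.0, -1.0]]
force: [0.1, -1.3, -1.1]
grip_width: 0.0134
```

send_rows --pt "0.001 0 0 0 0 0 1" --pt "0.001 0 0 0 0 0 1" --pt "0.001 0 0 0 0 0 1" --pt "0.001 0 0 0 0 0 1"

```text
time_s: 19.87
tcp_pos: [0.5707, -0.0375, 0.0238]
orientation: [[0.144, 0.99, -0.0], [0.99, -0.144, 0.001], [0.001, -0.0, -1.0]]
force: [0.5, -1.4, -0.8]
grip_width: 0.0138
```

send_rows --pt "0.001 0 0 0 0 0 1" --pt "0.001 0 0 0 0 0 1" --pt "0.001 0 0 0 0 0 1" --pt "0.001 0 0 0 0 0 1"

```text
time_s: 20.2
tcp_pos: [0.5713, -0.0335, 0.0238]
orientation: [[0.144, 0.99, -0.0], [0.99, -0.144, 0.001], [0.001, -0.0, -1.0]]
force: [0.2, -2.0, 0.2]
grip_width: 0.0133
```

send_rows --pt "0.001 0 0 0 0 0 1" --pt "0.001 0 0 0 0 0 1" --pt "0.001 0 0 0 0 0 1"

```text
time_s: 20.45
tcp_pos: [0.5717, -0.0306, 0.0238]
orientation: [[0.144, 0.99, -0.0], [0.99, -0.144, 0.001], [0.001, -0.0, -1.0]]
force: [-0.8, -1.5, 0.5]
grip_width: 0.0138
```

send_rows --pt "0.001 0 0 0 0 0 1" --pt "0.001 0 0 0 0 0 1" --pt "0.001 0 0 0 0 0 1"

```text
time_s: 20.7
tcp_pos: [0.5722, -0.0276, 0.0238]
orientation: [[0.144, 0.99, -0.0], [0.99, -0.144, 0.001], [0.001, -0.0, -1.0]]
force: [-1.1, -1.3, -0.6]
grip_width: 0.0135
```

send_rows --pt "0.001 0 0 0 0 0 1" --pt "0.001 0 0 0 0 0 1" --pt "0.001 0 0 0 0 0 1"

```text
time_s: 20.95
tcp_pos: [0.5726, -0.0246, 0.0238]
orientation: [[0.144, 0.99, -0.0], [0.99, -0.144, 0.001], [0.001, -0.0, -1.0]]
force: [-0.4, -1.9, -0.2]
grip_width: 0.0132
```

send_rows --pt "0.001 0 0 0 0 0 1" --pt "0.001 0 0 0 0 0 1" --pt "0.001 0 0 0 0 0 1"

```text
time_s: 21.2
tcp_pos: [0.573, -0.0217, 0.0238]
orientation: [[0.144, 0.99, -0.0], [0.99, -0.144, 0.001], [0.001, -0.0, -1.0]]
force: [-0.9, -1.0, -0.2]
grip_width: 0.0135
```

send_rows --pt "0.001 0 0 0 0 0 1" --pt "0.001 0 0 0 0 0 1" --pt "0.001 0 0 0 0 0 1"

```text
time_s: 21.45
tcp_pos: [0.5735, -0.0187, 0.0238]
orientation: [[0.144, 0.99, -0.0], [0.99, -0.144, 0.001], [0.001, -0.0, -1.0]]
force: [0.0, -2.3, 0.4]
grip_width: 0.0135
```

send_rows --pt "0.001 0 0 0 0 0 1" --pt "0.001 0 0 0 0 0 1" --pt "0.001 0 0 0 0 0 1"

```text
time_s: 21.7
tcp_pos: [0.5739, -0.0158, 0.0238]
orientation: [[0.144, 0.99, -0.0], [0.99, -0.144, 0.001], [0.001, -0.0, -1.0]]
force: [-0.2, -2.3, -0.8]
grip_width: 0.0132
```

send_rows --pt "0.001 0 0 0 0 0 1" --pt "0.001 0 0 0 0 0 1" --pt "0.001 0 0 0 0 0 1"

```text
time_s: 21.95
tcp_pos: [0.5743, -0.0134, 0.0239]
orientation: [[0.143, 0.99, -0.0], [0.99, -0.143, -0.0], [-0.0, -0.0, -1.0]]
force: [-1.3, -5.3, -0.3]
grip_width: 0.0131
```

The stop is pushing back. I ease on in small steps.

send_rows --pt "0.0005 0 0 0 0 0 1" --pt "0.0005 0 0 0 0 0 1" --pt "0 0 0 0 0 0 1"

```text
time_s: 22.2
tcp_pos: [0.5743, -0.0128, 0.0238]
orientation: [[0.144, 0.99, -0.0], [0.99, -0.144, -0.001], [-0.001, -0.0, -1.0]]
force: [-0.8, -5.8, -0.3]
grip_width: 0.0134
```

send_rows --pt "0.0005 0 0 0 0 0 1" --pt "0.0005 0 0 0 0 0 1" --pt "0.0005 0 0 0 0 0 1" --pt "0 0 0 0 0 0 1"

```text
time_s: 22.53
tcp_pos: [0.5745, -0.012, 0.0239]
orientation: [[0.143, 0.99, -0.001], [0.99, -0.143, -0.002], [-0.002, -0.0, -1.0]]
force: [-1.5, -7.1, 0.4]
grip_width: 0.0135
```

send_rows --pt "0.0005 0 0 0 0 0 1" --pt "0.0005 0 0 0 0 0 1" --pt "0.0005 0 0 0 0 0 1" --pt "0 0 0 0 0 0 1" --pt "0 0 0 0 0 0 1"

```text
time_s: 22.95
tcp_pos: [0.5747, -0.0111, 0.0239]
orientation: [[0.143, 0.99, -0.001], [0.99, -0.143, -0.003], [-0.003, -0.0, -1.0]]
force: [-1.8, -11.0, 0.2]
grip_width: 0.0133
```

send_rows --pt "-0.0005 0 0 0 0 0 1" --pt "0 0 0 0 0 0 1" --pt "0 0 0 0 0 0 1"

```text
time_s: 23.2
tcp_pos: [0.5747, -0.0112, 0.0239]
orientation: [[0.144, 0.99, -0.001], [0.99, -0.144, -0.002], [-0.002, -0.0, -1.0]]
force: [-1.4, -8.9, -0.6]
grip_width: 0.0134
```

send_rows --pt "0 0 0 0 0 0 1" --pt "0 0 0 0 0 0 1" --pt "0 0 0 0 0 0 1" --pt "0 0 0 0 0 0 1"

```text
time_s: 23.53
tcp_pos: [0.5747, -0.0112, 0.0239]
orientation: [[0.144, 0.99, -0.001], [0.99, -0.144, -0.002], [-0.002, -0.0, -1.0]]
force: [-1.7, -8.8, -0.2]
grip_width: 0.0133
```

send_rows --pt "0 0 0 0 0 0 1" --pt "0 0 0 0 0 0 1" --pt "0 0 0 0 0 0 1" --pt "0 0 0 0 0 0 1"

```text
time_s: 23.87
tcp_pos: [0.5747, -0.0112, 0.0239]
orientation: [[0.144, 0.99, -0.001], [0.99, -0.144, -0.002], [-0.002, -0.0, -1.0]]
force: [-1.1, -8.3, -0.6]
grip_width: 0.0131
```

send_rows --pt "-0.0006 0 0 0 0 0 1" --pt "0 0 0 0 0 0 1" --pt "0 0 0 0 0 0 1" --pt "0 0 0 0 0 0 1" --pt "0 0 0 0 0 0 1" --pt "0 0 0 0 0 0 1" --pt "0 0 0 0 0 0 1"

```text
time_s: 24.45
tcp_pos: [0.5746, -0.0114, 0.0238]
orientation: [[0.144, 0.99, -0.001], [0.99, -0.144, -0.001], [-0.001, -0.0, -1.0]]
force: [-1.5, -6.2, -1.0]
grip_width: 0.0132
```

Run:
```python
from st import *
crop('a12',90,(.58,-.0,.03))
```

```text
24.45 [ 0.5746 -0.0114  0.0238] -8.26 [-1.4e-03 -3.0e-04 -1.0e+00] [-1.46 -6.16 -1.01] 0.0132
grip x,lat -0.0895 0.0015 tip 0.0665 Fpush 6.3 Flat 0.55
scene crop 246 160
top crop 237 154
```

View pics/a12.png

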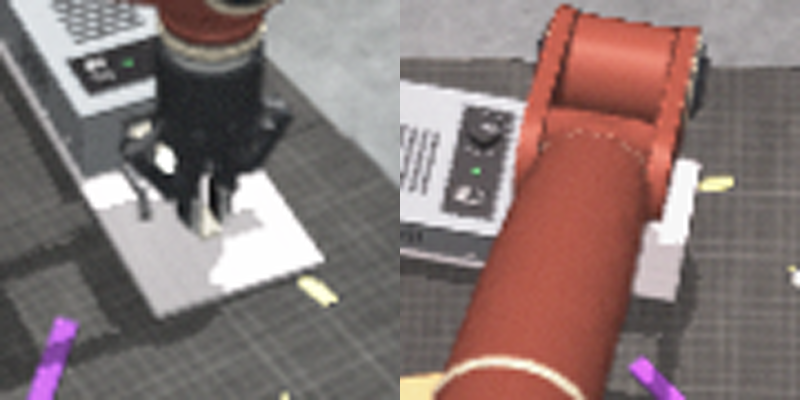

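Held about 1.5 s in the window, with the die pressing the pad at roughly 7–9 N. Now I draw the strip straight out.

send_rows --pt "-0.002 0 0 0 0 0 1" --pt "-0.004 0 0 0 0 0 1" --pt "-0.006 0 0 0 0 0 1" --pt "-0.008 0 0 0 0 0 1" --pt "-0.01 0 0 0 0 0 1" --pt "-0.01 0 0 0 0 0 1" --pt "-0.01 0 0 0 0 0 1" --pt "-0.01 0 0 0 0 0 1"

```text
time_s: 25.22
tcp_pos: [0.5661, -0.0707, 0.0239]
orientation: [[0.144, 0.99, 0.0], [0.99, -0.144, 0.001], [0.001, 0.0, -1.0]]
force: [0.1, -0.1, 0.4]
grip_width: 0.0131
```

send_rows --pt "-0.01 0 0 0 0 0 1" --pt "-0.01 0 0 0 0 0 1" --pt "-0.012 0 0 0 0 0 1" --pt "-0.015 0 0 0 0 0 1" --pt "-0.018 0 0 0 0 0 1" --pt "-0.02 0 0 0 0 0 1" --pt "-0.02 0 0 0 0 0 1" --pt "-0.02 0 0 0 0 0 1"

```text
time_s: 25.88
tcp_pos: [0.5478, -0.1947, 0.0237]
orientation: [[0.144, 0.99, 0.0], [0.99, -0.144, 0.001], [0.001, -0.0, -1.0]]
force: [-0.4, 0.4, -0.5]
grip_width: 0.0136
```

send_rows --pt "-0.02 0 -0.01 0 0 0 1" --pt "-0.02 0 -0.02 0 0 0 1" --pt "-0.015 0 -0.02 0 0 0 1" --pt "0 0 0 0 0 0 1" --pt "0 0 0 0 0 0 1"

```text
time_s: 26.3
tcp_pos: [0.5409, -0.2493, 0.0751]
orientation: [[0.146, 0.989, 0.003], [0.989, -0.146, -0.0], [0.0, 0.003, -1.0]]
force: [-0.1, 0.3, -1.2]
grip_width: 0.0131
```

Run:
```python
from st import *
crop('a13',140,(.58,-.05,.03))
plan([((.6373,-.3397,.07),8.3,5)],1)
```

```text
26.3 [ 0.5409 -0.2493  0.0751] -8.38 [ 2.0e-04  2.9e-03 -1.0e+00] [-0.05  0.3  -1.17] 0.0131
grip x,lat -0.3299 0.0004 tip -0.1739 Fpush -0.29 Flat 0.09
scene crop 229 144
top crop 225 129
[[-0.016,0.022,0.0,-0.0,-0.0,-3.3,1],[-0.017,0.021,0.001,-0.0,-0.0,-3.3,1],[-0.018,0.02,0.0,-0.0,-0.1,-3.3,1],[-0.019,0.019,0.001,-0.0,-0.0,-3.3,1],[-0.0195,0.0183,0.0001,-0.1,-0.1,-3.4,1]]
  -> [ 0.6373 -0.3397  0.07  ] max step 0.027202941017470884
```

View pics/a13.png

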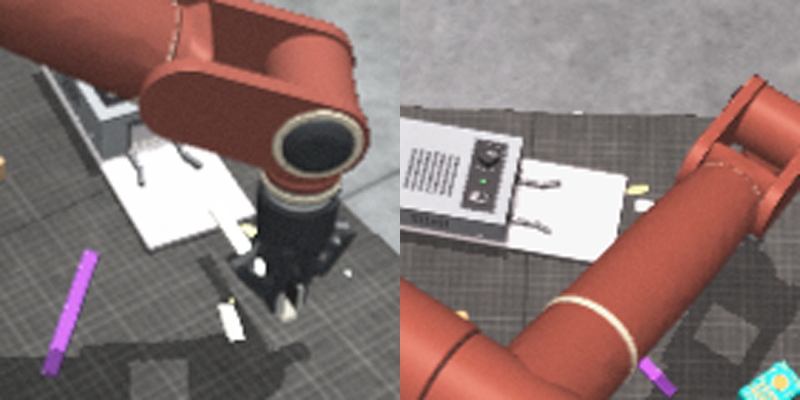

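The bed is empty, the die is inside, and the strip is out and held. I lay the strip back on the open bench where it came from.

send_rows --pt "-0.016 0.022 0 0 0 -3.3 1" --pt "-0.017 0.021 0 0 0 -3.3 1" --pt "-0.018 0.02 0 0 0 -3.3 1" --pt "-0.019 0.019 0 0 0 -3.3 1" --pt "-0.02 0.018 0 0 0 -3.4 1" --pt "0 0 0 0 0 0 1" --pt "0 0 0 0 0 0 1" --pt "0 0 0 0 0 0 1"

```text
time_s: 27.07
tcp_pos: [0.6368, -0.3391, 0.0714]
orientation: [[-0.145, 0.989, -0.003], [0.989, 0.145, 0.004], [0.004, -0.002, -1.0]]
force: [-0.0, 0.5, -1.2]
grip_width: 0.0129
```

send_rows --pt "0 0 0.025 0 0 0 1" --pt "0 0 0.025 0 0 0 1" --pt "0 0 0.008 0 0 0 1" --pt "0 0 0 0 0 0 1" --pt "0 0 0 0 0 0 1"

```text
time_s: 27.48
tcp_pos: [0.6371, -0.3397, 0.015]
orientation: [[-0.145, 0.989, -0.001], [0.989, 0.145, 0.002], [0.003, -0.001, -1.0]]
force: [0.2, 0.4, 0.2]
grip_width: 0.0135
```

send_rows --pt "0 0 0.003 0 0 0 1" --pt "0 0 0.003 0 0 0 1" --pt "0 0 0.001 0 0 0 1" --pt "0 0 0 0 0 0 1" --pt "0 0 0 0 0 0 1"

```text
time_s: 27.9
tcp_pos: [0.638, -0.3408, 0.0089]
orientation: [[-0.145, 0.989, 0.001], [0.989, 0.145, 0.001], [0.001, 0.001, -1.0]]
force: [-0.0, 0.2, -0.4]
grip_width: 0.0132
```

send_rows --pt "0 0 0.001 0 0 0 1" --pt "0 0 0.001 0 0 0 1" --pt "0 0 0 0 0 0 1" --pt "0 0 0 0 0 0 1"

```text
time_s: 28.23
tcp_pos: [0.6378, -0.3407, 0.0064]
orientation: [[-0.145, 0.989, -0.0], [0.989, 0.145, 0.001], [0.001, 0.0, -1.0]]
force: [-0.3, -0.7, -0.3]
grip_width: 0.0134
```

Back at pick-up height, so I release and rise clear.

send_rows --pt "0 0 0 0 0 0 0.7" --pt "0 0 0 0 0 0 0.4" --pt "0 0 0 0 0 0 0" --pt "0 0 0 0 0 0 0" --pt "0 0 0 0 0 0 0" --pt "0 0 0 0 0 0 0" --pt "0 0 -0.02 0 0 0 0" --pt "0 0 -0.03 0 0 0 0"

```text
time_s: 28.9
tcp_pos: [0.6349, -0.3389, 0.052]
orientation: [[-0.145, 0.989, -0.007], [0.989, 0.145, 0.006], [0.007, -0.006, -1.0]]
force: [0.1, 0.0, 0.6]
grip_width: 0.085
```

send_rows --pt "0 0 -0.04 0 0 0 0" --pt "0 -0.03 -0.02 0 0 0 0" --pt "0 -0.04 0 0 0 0 0" --pt "0 -0.04 0 0 0 0 0" --pt "0 -0.04 0 0 0 0 0" --pt "0 -0.03 0 0 0 0 0" --pt "0 0 0 0 0 0 0" --pt "0 0 0 0 0 0 0"

```text
time_s: 29.57
tcp_pos: [0.4586, -0.3672, 0.1165]
orientation: [[-0.143, 0.99, 0.0], [0.99, 0.143, 0.001], [0.001, 0.001, -1.0]]
force: [0.8, -0.3, 0.3]
grip_width: 0.0853
```

Run:
```python
from look import *
o=[]
for n,(l,t,w) in {'scene':(200,120,200),'top':(230,140,200)}.items():
    p=capture(n); o.append(cv2.resize(p['image'][t:t+w,l:l+w,::-1],(400,400),interpolation=cv2.INTER_CUBIC))
cv2.imwrite('pics/a14.png',np.hstack(o))
p=capture('scene'); im=p['image'][165:225,250:320,::-1]; cv2.imwrite('pics/a14f.png',cv2.resize(im,(700,600),interpolation=cv2.INTER_CUBIC))
```

```text
29.5667 [ 0.4586 -0.3672  0.1165] 8.2 [ 1.2e-03  6.0e-04 -1.0e+00] [ 0.78 -0.25  0.26] 0.0853
```

View pics/a14.png

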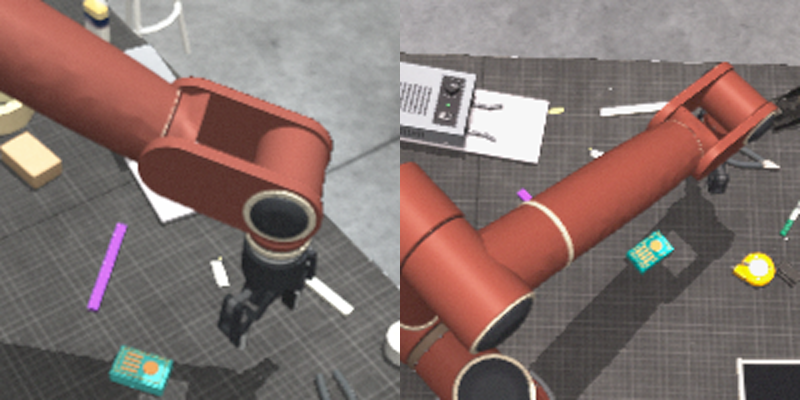

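View pics/a14f.png

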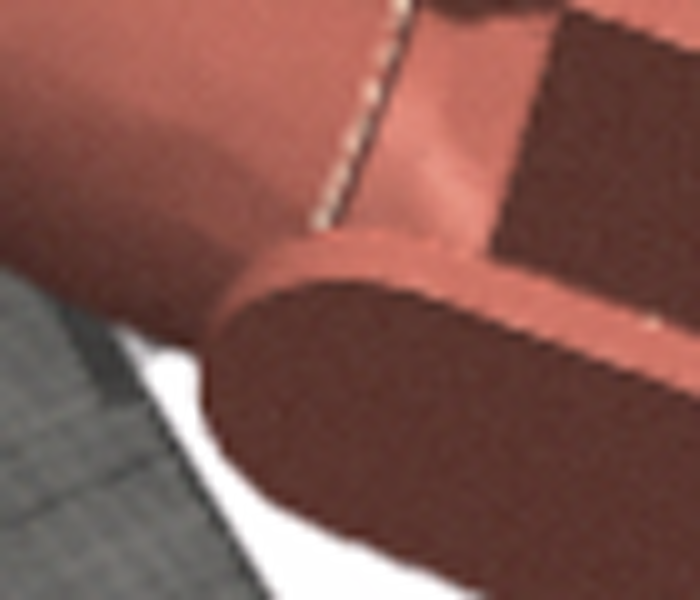

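The arm still hides the opening in the scene view. I swing it away to check the flap.

Run:
```python
from look import *
plan([((.45,0.0,.25),8.3,11),((.40,.25,.25),8.3,7),((.25,.5,.25),40,8)],0)
```

```text
29.7167 [ 0.4608 -0.367   0.1168] 8.37 [ 6.e-04  1.e-03 -1.e+00] [-0.31  0.48  1.65] 0.0853
[[0.033,0.004,-0.012,0.0,-0.0,0.0,0],[0.033,0.004,-0.012,0.0,-0.0,0.0,0],[0.033,0.004,-0.012,0.0,-0.0,0.0,0],[0.033,0.004,-0.012,0.0,-0.0,0.0,0],[0.033,0.004,-0.012,0.0,-0.0,0.0,0],[0.033,0.004,-0.012,0.0,-0.0,0.0,0],[0.033,0.004,-0.012,0.0,-0.0,0.0,0],[0.033,0.004,-0.012,0.0,-0.0,0.0,0]]
[[0.034,0.004,-0.012,0.0,-0.0,0.0,0],[0.033,0.003,-0.012,0.0,-0.0,0.0,0],[0.0338,0.0039,-0.0129,0.1,-0.0,0.1,0]]
  -> [0.45 0.   0.25] max step 0.03638763526254488
[[0.036,-0.002,0.0,-0.0,-0.0,-0.0,0],[0.036,-0.002,0.0,-0.0,-0.0,-0.0,0],[0.037,-0.002,0.0,-0.0,-0.0,-0.0,0],[0.036,-0.002,0.0,-0.0,-0.0,-0.0,0],[0.037,-0.002,0.0,-0.0,-0.0,-0.0,0],[0.036,-0.002,0.0,-0.0,-0.0,-0.0,0],[0.0366,-0.0015,0.0002,-0.0,-0.0,-0.0,0]]
  -> [0.4  0.25 0.25] max step 0.03705401462729781
[[0.034,-0.014,0.0,-0.0,-0.0,-4.0,0],[0.034,-0.012,0.0,-0.0,-0.0,-4.0,0],[0.035,-0.009,0.0,-0.0,-0.0,-4.0,0],[0.036,-0.007,0.0,-0.0,-0.0,-3.9,0],[0.036,-0.004,0.0,-0.0,-0.0,-4.0,0],[0.037,-0.002,0.0,-0.0,-0.0,-3.9,0],[0.036,0.001,0.0,-0.0,-0.0,-4.0,0],[0.0365,0.0031,0.0002,-0.0,-0.0,-3.9,0]]
  -> [0.25 0.5  0.25] max step 0.03705401462729781
```

send_rows --pt "0.033 0.004 -0.012 0 0 0 0" --pt "0.033 0.004 -0.012 0 0 0 0" --pt "0.033 0.004 -0.012 0 0 0 0" --pt "0.033 0.004 -0.012 0 0 0 0" --pt "0.033 0.004 -0.012 0 0 0 0" --pt "0.033 0.004 -0.012 0 0 0 0" --pt "0.033 0.004 -0.012 0 0 0 0" --pt "0.033 0.004 -0.012 0 0 0 0"

```text
time_s: 30.38
tcp_pos: [0.4538, -0.0991, 0.2139]
orientation: [[-0.146, 0.989, 0.001], [0.989, 0.146, 0.001], [0.001, 0.001, -1.0]]
force: [0.4, -0.1, -0.3]
grip_width: 0.0855
```

send_rows --pt "0.034 0.004 -0.012 0 0 0 0" --pt "0.033 0.003 -0.012 0 0 0 0" --pt "0.034 0.004 -0.013 0 0 0 0" --pt "0.036 -0.002 0 0 0 0 0" --pt "0.036 -0.002 0 0 0 0 0" --pt "0.037 -0.002 0 0 0 0 0" --pt "0.036 -0.002 0 0 0 0 0" --pt "0.036 -0.002 0 0 0 0 0"

```text
time_s: 31.05
tcp_pos: [0.4131, 0.1807, 0.2509]
orientation: [[-0.147, 0.989, 0.001], [0.989, 0.147, 0.002], [0.002, 0.002, -1.0]]
force: [0.0, -0.5, 0.1]
grip_width: 0.0852
```

send_rows --pt "0.036 -0.002 0 0 0 0 0" --pt "0.036 -0.002 0 0 0 0 0" --pt "0.034 -0.014 0 0 0 -4 0" --pt "0.034 -0.012 0 0 0 -4 0" --pt "0.035 -0.009 0 0 0 -4 0" --pt "0.036 -0.007 0 0 0 -4 0" --pt "0.036 -0.004 0 0 0 -4 0" --pt "0.037 -0.002 0 0 0 -4 0"

```text
time_s: 31.72
tcp_pos: [0.2843, 0.4388, 0.251]
orientation: [[-0.539, 0.842, 0.001], [0.842, 0.539, 0.002], [0.001, 0.002, -1.0]]
force: [0.9, -0.1, 0.1]
grip_width: 0.0856
```

send_rows --pt "0.036 0.001 0 0 0 -4 0" --pt "0.036 0.003 0 0 0 -4 0" --pt "0 0 0 0 0 0 0" --pt "0 0 0 0 0 0 0"

```text
time_s: 32.05
tcp_pos: [0.2469, 0.4999, 0.2504]
orientation: [[-0.651, 0.759, -0.0], [0.759, 0.651, 0.001], [0.001, 0.0, -1.0]]
force: [-0.1, 0.9, -0.3]
grip_width: 0.0855
```

Run:
```python
from look import *
p=capture('scene'); cv2.imwrite('pics/a15.png',p['image'][:,:,::-1]); im=p['image'][165:225,250:320,::-1]; cv2.imwrite('pics/a15f.png',cv2.resize(im,(700,600),interpolation=cv2.INTER_CUBIC))
```

```text
32.05 [0.2469 0.4999 0.2504] 40.58 [ 7.e-04  4.e-04 -1.e+00] [-0.08  0.87 -0.29] 0.0855
```

View pics/a15.png

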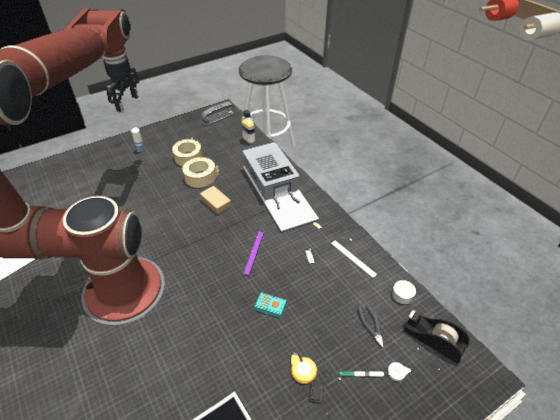

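View pics/a15f.png

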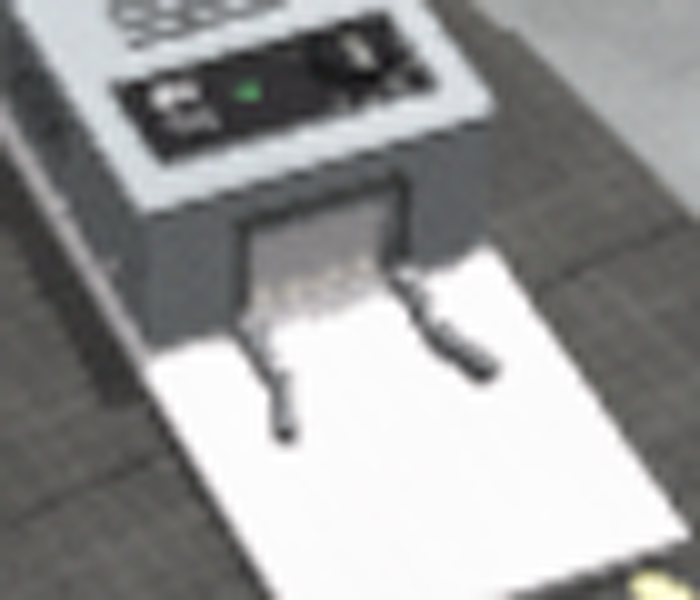

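The flap hangs shut (scene ≈282,192), as it did at the start, and the bed is empty. The strip lies flat on the bench at (353,258). The bystanders and look-alikes have not moved. I hand in.

```bash
python3 -c "
from cell import *
print(job_done())"
```

```text
the job is handed in; nothing more can be done
None
```

The job is done and handed in at about 32 s. The printing die is in the curing box, relief side up and pressed on the sprung stop.

- **Die and push:** I set the grey die lengthwise on the bed. I then pushed it through the flap with the white strip, gripped near its end, against 1 to 2 N of sliding friction. For the last stretch I crept 1 mm per row until the stop pushed back.
- **Press home:** I held it on the stop for about 1.5 s, with the wrist reading 6 to 9 N. That works out to about 7.5 to 8.5 N on the pad after allowing for friction. One reading peaked at about 11 N before I eased back, still under the 15 N limit.
- **After the push:** I drew the strip straight out, laid it flat where it had been on the bench, and moved the arm clear.
- **Last checks:** The final picture shows the flap shut, the bed empty, the strip flat, and the bystanders and look-alikes where they were.
- **What I could not confirm:** I could not see the die on the stop, so that rests on the force and travel readings. I put the die's front end about 142 mm past the opening, which is inside the 118 to 156 mm range. One network fit of the die's angle (70° instead of 82°) disagreed with the other view and with the pictures, so I ignored it.

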